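# Clamp a laminating press crosswise in two passes

## Task

Tighten the four lever nuts of the laminating press clockwise, crosswise (one nut, then the one diagonally opposite, then the other two) and in two passes: in the first pass nip each nut only lightly, stopping at about 7 N of push felt near the end of its lever, and in the second pass, crosswise again, pull each up fully tight, to about 14 N, without ever forcing it far beyond that. Leave the pencil on the board and everything else on the bench where it is.

Things in the scene. Friction and masses are not known exactly. Their poses are not given: they have to be found in the camera images.
- press: small laminating press fixed to the bench: base board 210 x 190 x 30 mm, on it a glued-up wood strip 240 x 66 mm along its x (to 61 mm high), and four upright 10 mm steel studs at x = +-60, y = +-55 mm, rising to 122 mm (+1 mm). Origin: centre of the base's underside, on the bench; x away from the robot at yaw 0
- caul: the press's white top board, 160 x 150 x 18 mm, lying on the strip, studs through its corners; origin at the centre of its underside; its top face is 80 mm above the bench and sinks less than 1 mm when clamped
- nut_a: dark steel lever nut on the near left (-x, +y) stud of the press. Hub 25 mm across (flange 29), 6 to 32 mm above the origin, on a 6 mm washer foot; one straight lever, 10 mm wide, 18 to 30 mm above the origin, out to 68 mm from the axis. Origin: on the stud axis at the foot's underside, 0.4 to 1.8 mm above the top board at first; x outwards along the lever, z up
- nut_b: the same kind of nut on the far left (+x, +y) stud; b and d are diagonal, a and c are diagonal. All nuts: turning clockwise seen from above tightens and lowers it 1.6 mm per rad; slack for the first 0.25 to 1.1 rad (differs by nut, cannot be seen), then the resistance rises by roughly 0.7 N m per rad; about 1 to 2.6 rad from start to fully tight; it stays where it is left
- nut_c: the same kind of nut on the far right (+x, -y) stud. Tightness of all nuts is the push felt on the lever, 50 mm from the axis and square to it, while the nut is turning: about 1 N slack, 7 N lightly nipped (6 to 8 will do), 14 N fully tight (12 to 18 will do); much over 25 N crushes the strip. When the turning stops the nut holds itself and the felt push drops
- nut_d: the same kind of nut on the near right (-x, -y) stud. Tightening a nut relieves its two neighbours a little: no need to correct. All levers start 0.2 to 1.2 rad counter-clockwise of the direction from the press centre through their stud's corner, and end roughly pointing inwards or along the edge
- lever_a (a point): the place to push on nut_a's lever: on the bar's centre line, 50 mm from the axis, 24 mm above nut_a's origin (about 105 mm above the bench); about 18 mm of air under the bar down to the top board; a 12 mm upright stub 16 mm high stands at the lever's end, 62 mm from the axis
- lever_b (a point): the place to push on nut_b's lever: on the bar's centre line, 50 mm from the axis, 24 mm above nut_b's origin (about 105 mm above the bench); about 18 mm of air under the bar down to the top board; a 12 mm upright stub 16 mm high stands at the lever's end, 62 mm from the axis
- lever_c (a point): the place to push on nut_c's lever: on the bar's centre line, 50 mm from the axis, 24 mm above nut_c's origin (about 105 mm above the bench); about 18 mm of air under the bar down to the top board; a 12 mm upright stub 16 mm high stands at the lever's end, 62 mm from the axis
- lever_d (a point): the place to push on nut_d's lever: on the bar's centre line, 50 mm from the axis, 24 mm above nut_d's origin (about 105 mm above the bench); about 18 mm of air under the bar down to the top board; a 12 mm upright stub 16 mm high stands at the lever's end, 62 mm from the axis
- pencil: flat carpenter's pencil 100 x 12 x 7 mm lying loose on the middle of the top board, x along it; origin at its underside's centre; it rides down with the board
- eraser: white eraser 45 x 22 x 13 mm beside the press; origin at its underside's centre
- square: try square: steel blade 150 x 22 x 6 mm along its x, wooden stock 100 x 22 x 14 mm; origin under the blade's centre
- offcut: plywood offcut 70 x 45 x 30 mm behind the press; origin at its underside's centre
- duck: carved wooden duck, 64 mm wide, 72 mm high; origin at its underside's centre
- mallet: wooden hammer lying flat along its x, handle to -x; origin underneath
- pot: blue ceramic cup 70 mm across, 80 mm high; origin at its underside's centre

How it is judged:
By the outcome, as a careful person would: the job done as asked, in the order asked, and still so for the second after the job is handed in, with the robot touching nothing.
It also fails if it takes over 72 s, if anything falls off the work surface, if the arm or the gripper's body presses on something with over 40 N, if the wrist force passes 120 N, or if a joint passes its speed limit or range.

## Robot

A 6-joint arm with a two-finger parallel gripper is mounted at the origin on the work surface. World frame = base frame: x ahead of the robot, y to its left, z up, the work surface at z = 0. Lengths are in m, angles in degrees, forces in N, time in s.
With the tool pointing down it reaches from about 0.4 to 0.825 m from the base axis. Payload 7 kg.
Tool frame: the origin (TCP) lies midway between the tips of the shut fingers; the grasp point (between the pads) lies ctrl.tcp_to_grasp behind it (ctrl.tcp_to_grasp is the distance from the TCP to the grasp point, in m); z points along the fingers, y is the line along which they close (so a half turn about z gives the same grasp; the last joint's range is limited). The gripper opens to 88 mm and grips with 3 to 60 N. Pads are 19 mm wide; open, the fingers measure 130 mm over their backs; the gripper's body (78 mm by 193 mm) begins 47 mm behind the grasp point.
Start: joints at [-55.457, 20.546, 0.682, 0, -70.136, -16.507], TCP at [0.209, -0.642, 0.227] pointing down, gripper open.
Joint ranges: [-176.03, 176.03], [-82.01, 121.73], [-58.28, 71.71], [-173.87, 95.51], [-174.79, -0.11], [-173.66, 173.66]. Speed limits (degrees/s): [136.94, 136.94, 172.46, 180, 180, 180].

## Interface

Orientations are given as [roll, pitch, yaw] about the fixed x, y, z axes, in that order (R = Rz(yaw) Ry(pitch) Rx(roll)).
In Python, from plant import ctrl, imaging, close_job gives the robot as it stands.
- The arm moves only by the shell command python3 -m crank 'ROWS'. ROWS is JSON, a list of rows, each a list of 3 entries, a list of its own where there are three numbers: the shift along the world's x, y, z in m, then the turn, a rotation vector about the world's x, y, z in degrees, then the opening, from -1 (shut) to 1 (fully open), so that 0 is half open. A call has 1 to 12 rows; each row shifts and turns the commanded pose from where the row before left it; what a row does not reach is not made up. A row lasts 1/10 s, in which the tool goes at most 50 mm and 8.59 degrees, less where a joint would pass 70% of its speed; a pose out of reach is approached as far as the arm can. A call is refused whole if a number of a shift passes 0.05 or a number of a turn 8.59, either way. A call with a gripper value outside its range is refused whole. The fingers move at their own pace and stop on an object; the grip force is fixed at half the most. Time passes only in rows, so rows that do not move let the fingers close. It gives the time, the measured TCP pose, the force, the opening and the grip force at its end, in the units of the state.
- ctrl.get_obs(): the state, without advancing time (a new reading comes with each control period).
- imaging.snapshot(name): name is "scene" or "top"; returns (picture, depth): 400x640x3 uint8, blue, green, red; 400x640 float32, m along the optical axis (not along the pixel's ray), 0 where there is no reading.
- imaging.camera_model(name): a dict with "mtx" (3x3 intrinsics, pixels), "D" ([k1, k2, p1, p2, k3] as OpenCV has them; the pictures are not rectified), "R" (3x3) and "t" (3): a world point X has camera coordinates R X + t. Camera axes: x right, y down, z forward; pixel columns grow to the right and rows downward; lengths in m; the calibration is good to about 2 mm. A picture is of the moment at which its call begins. camera_model takes no time and is no camera call.
- close_job(): hands the job in; it is judged then, once.
The state is a dict: "clock": time; "joint_pos": joint angles; "qvel": joint speeds; "tau": joint torques, N m; "tool_pos": TCP position; "orientation": TCP orientation; "force": force on the tool from outside, world axes, zero at the start; "moment": the same for the moment, N m; "opening": finger opening in m; "gripper_force": force on a finger pad.
Only numpy, scipy, OpenCV 4.12 (cv2) and the standard library are available. Lean on these libraries where they do the work, as an engineer would, in place of code of your own. Each camera call takes 0.05 s, during which the arm holds its last target. There are 200 camera calls.

## Working session

There is one attempt and no reset: what is moved stays moved. The work goes in short steps, Python scripts to look and compute and a shell command to move; the robot and the scene stay as the last step left them, time stands still between calls to the robot, and variables do not carry over. Pictures are saved under pics/ and viewed, at most 10 in all, crops included, and the job is handed in when it is done.

```bash
mkdir -p pics; ls; python3 - <<'E'
from plant import ctrl, imaging
import cv2,numpy as np
for n in ("top","scene"):
    p,d=imaging.snapshot(n); cv2.imwrite(f"pics/{n}0.png",p); np.save(f"pics/{n}0.npy",d)
    m=imaging.camera_model(n); print(n,np.round(m["mtx"],1).tolist(),np.round(m["D"],3),np.round(m["R"],3).tolist(),np.round(m["t"],3))
o=ctrl.get_obs();print({k:np.round(v,3) for k,v in o.items()},ctrl.tcp_to_grasp)
E
```

```text
pics
top [[417.3, 0.0, 324.0], [0.0, 417.3, 194.0], [0.0, 0.0, 1.0]] [-0.099  0.     0.     0.     0.   ] [[-0.026, -1.0, 0.004], [-0.984, 0.025, -0.175], [0.174, -0.008, -0.985]] [-0.006  0.617  1.091]
scene [[439.5, 0.0, 319.4], [0.0, 439.5, 205.1], [0.0, 0.0, 1.0]] [-0.03  0.    0.    0.    0.  ] [[-0.813, 0.582, 0.016], [0.409, 0.59, -0.696], [-0.415, -0.559, -0.718]] [ 0.501 -0.167  1.49 ]
{'clock': np.float64(0.1), 'joint_pos': array([-5.5456e+01,  2.0588e+01,  6.3900e-01, -1.8000e-02, -7.0137e+01,
       -1.6507e+01]), 'qvel': array([-0.071, -0.122,  0.113,  0.117,  0.031,  0.006]), 'tau': array([-1.0000e-03, -5.8416e+01,  2.9375e+01,  7.0160e+00,  1.0000e-02,
       -0.0000e+00]), 'tool_pos': array([ 0.209, -0.641,  0.226]), 'orientation': array([ 1.79912e+02, -9.00000e-03, -1.61968e+02]), 'force': array([0.864, 0.69 , 0.361]), 'moment': array([-0.015,  0.045,  0.021]), 'gripper_force': np.float64(0.0), 'opening': np.float64(0.088)} 0.0188
```

View pics/top0.png

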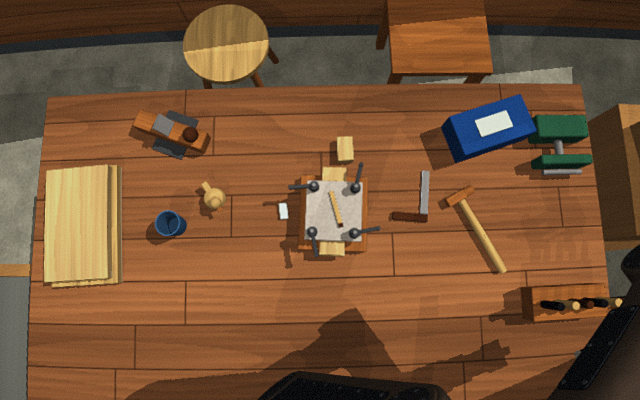

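View pics/scene0.png

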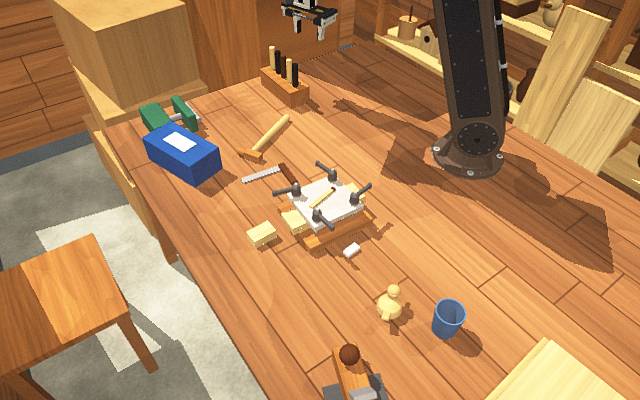

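```bash
cat > h.py <<'E'
from plant import ctrl, imaging
import cv2,numpy as np
def pix2z(n,uv,z):
    m=imaging.camera_model(n); R=np.array(m["R"]);t=np.array(m["t"])
    x=cv2.undistortPoints(np.array([[uv]],float),np.array(m["mtx"]),np.array(m["D"]))[0,0]
    d=R.T@np.array([x[0],x[1],1]); c=-R.T@t; return c+d*(z-c[2])/d[2]
def proj(n,P):
    m=imaging.camera_model(n)
    return cv2.projectPoints(np.array(P,float),cv2.Rodrigues(np.array(m["R"]))[0],np.array(m["t"],float),np.array(m["mtx"]),np.array(m["D"]))[0][:,0]
def ortho(n,img,c,z,half=.13,size=400):
    v,u=np.mgrid[:size,:size]   # up=+x, left=+y
    s=2*half/size
    P=np.stack([c[0]+half-(v+.5)*s,c[1]+half-(u+.5)*s,np.full(u.shape,z)],-1).reshape(-1,3)
    uv=proj(n,P).reshape(size,size,2).astype(np.float32)
    return cv2.remap(img,uv[...,0],uv[...,1],cv2.INTER_CUBIC)
E
python3 - <<'E'
from h import *
for k,uv in dict(a=(312,232),b=(314,186),c=(355,187),d=(354,233)).items(): print(k,np.round(pix2z("top",uv,.113),4))
c=np.mean([pix2z("top",uv,.113) for uv in((312,232),(314,186),(355,187),(354,233))],0);print(c)
ims=[ortho(n,cv2.imread(f"pics/{n}0.png"),c,.108) for n in("top","scene")]
cv2.imwrite("pics/ortho.png",np.hstack(ims))
E
```

```text
a [0.5081 0.0124 0.113 ]
b [0.628  0.0046 0.113 ]
c [ 0.6226 -0.1023  0.113 ]
d [ 0.5027 -0.0952  0.113 ]
[ 0.56534574 -0.04512024  0.113     ]
```

View pics/ortho.png

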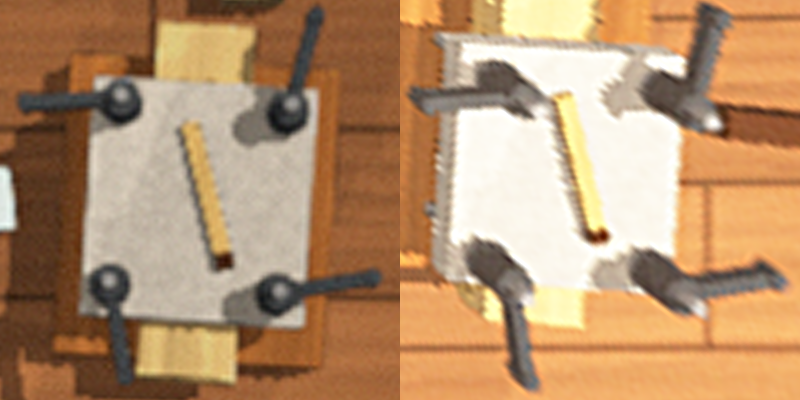

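The ortho views show the four hubs at about (109,284) a, (120,100) b, (288,108) c and (277,293) d in the left half. The lever ends are at (124,380), (22,101), (316,12) and (378,277). I'll fit the press pose next.

```bash
python3 - <<'E'
from h import *
c=np.array([0.56534574,-0.04512024]);s=.65e-3
def w(u,v,z):  # ortho px at z=.108 -> true point at height z along camera ray
    P=np.array([c[0]+.13-(v+.5)*s,c[1]+.13-(u+.5)*s,.108])
    return pix2z("top",proj("top",[P])[0],z)
st=[w(109,282,.12),w(120,100,.12),w(288,107,.12),w(277,292,.12)]
tip=[w(124,378,.110),w(22,101,.110),w(316,13,.110),w(376,277,.110)]
L=np.array([[-60,55],[60,55],[60,-55],[-60,-55]])/1e3
S=np.array(st)[:,:2];m=S.mean(0);H=L.T@(S-m);yaw=np.arctan2(H[0,1]-H[1,0],H[0,0]+H[1,1])
R=np.array([[np.cos(yaw),-np.sin(yaw)],[np.sin(yaw),np.cos(yaw)]])
A=m+L@R.T; print("press",np.round(m,4),np.degrees(yaw)); print("res mm",np.round((S-A)*1e3,1).tolist())
for k,a,t in zip("abcd",A,tip):
    d=t[:2]-a; th=np.degrees(np.arctan2(d[1],d[0])); u=d/np.hypot(*d)
    print(k,np.round(a,4),"len",round(np.hypot(*d)*1e3,1),"theta",round(th,1),"ccw of corner",round((th-np.degrees(np.arctan2(*(a-m)[::-1])))%360/57.3,2),"r42",np.round(a+.042*u,4))
E
```

```text
press [ 0.5664 -0.0441] -3.186881859859393
res mm [[1.1, -0.7], [-1.7, -1.1], [-0.1, 0.7], [0.8, 1.1]]
a [0.5096 0.0141] len 61.2 theta -170.4 ccw of corner 0.97 r42 [0.4682 0.0071]
b [0.6294 0.0075] len 62.6 theta 90.4 ccw of corner 0.89 r42 [0.6291 0.0495]
c [ 0.6233 -0.1024] len 65.4 theta -16.2 ccw of corner 0.51 r42 [ 0.6636 -0.1141]
d [ 0.5035 -0.0957] len 64.9 theta -79.9 ccw of corner 1.06 r42 [ 0.5108 -0.137 ]
```

```bash
cat > chk.py <<'E'
# usage: chk.py nut [limit Nm]; exit 1 when torque over limit
import sys; from h import *
A=dict(a=(.5096,.0141),b=(.6294,.0075),c=(.6233,-.1024),d=(.5035,-.0957))
o=ctrl.get_obs(); k=sys.argv[1]; p=np.array(o["tool_pos"]);F=np.array(o["force"]);M=np.array(o["moment"])
r=p[:2]-A[k]; yaw=o["orientation"][2]; th=np.degrees(np.arctan2(r[1],r[0])); R=np.hypot(*r)
cr=r[0]*F[1]-r[1]*F[0]; t=cr+M[2]
print(f"t={o['clock']:.2f} tcp={np.round(p,4).tolist()} yaw={yaw:.1f} op={o['opening']*1e3:.1f} r={R*1e3:.1f} th={th:.1f} F={np.round(F,1).tolist()} Mz={M[2]:.3f} rxF={cr:.3f} TAU={t:.3f} push50={t/.05:.1f}")
sys.exit(len(sys.argv)>2 and t>float(sys.argv[2]))
E
python3 -m crank '[[[0.013,0.0324,0],[0,0,8.58],-0.4],[[0.013,0.0324,0],[0,0,8.58],-0.4],[[0.013,0.0324,0],[0,0,8.58],-0.4],[[0.013,0.0324,0],[0,0,8.58],-0.4],[[0.013,0.0324,0],[0,0,8.58],-0.4],[[0.013,0.0324,0],[0,0,8.58],-0.4],[[0.013,0.0324,0],[0,0,8.58],-0.4],[[0.013,0.0324,0],[0,0,8.58],-0.4],[[0.013,0.0324,0],[0,0,8.58],-0.4],[[0.013,0.0324,0],[0,0,8.58],-0.4]]'
python3 chk.py a
python3 -m crank '[[[0.013,0.0324,0],[0,0,8.58],-0.4],[[0.013,0.0324,0],[0,0,8.58],-0.4],[[0.013,0.0324,0],[0,0,8.58],-0.4],[[0.013,0.0324,0],[0,0,8.58],-0.4],[[0.013,0.0324,0],[0,0,8.58],-0.4],[[0.013,0.0324,0],[0,0,8.58],-0.4],[[0.013,0.0324,0],[0,0,8.58],-0.4],[[0.013,0.0324,0],[0,0,8.58],-0.4],[[0.013,0.0324,0],[0,0,8.58],-0.4],[[0.013,0.0324,0],[0,0,8.58],-0.4],[[0,0,0],[0,0,0],-0.4]]'
python3 chk.py a
```

```text
clock: 1.1
tool_pos: [0.339, -0.3164, 0.2264]
orientation: [180.0, 0.0, -75.8]
force: [0.8, -0.1, 0.7]
opening: 0.0268
gripper_force: 0.0
t=1.10 tcp=[0.339, -0.3164, 0.2264] yaw=-75.8 op=26.8 r=371.9 th=-117.3 F=[0.8, -0.1, 0.7] Mz=-0.013 rxF=0.290 TAU=0.278 push50=5.6
clock: 2.2
tool_pos: [0.4702, 0.009, 0.2262]
orientation: [-180.0, 0.0, 10.1]
force: [0.1, -0.1, -1.1]
opening: 0.0263
gripper_force: 0.0
t=2.20 tcp=[0.4702, 0.009, 0.2262] yaw=10.1 op=26.3 r=39.7 th=-172.7 F=[0.1, -0.1, -1.1] Mz=0.036 rxF=0.006 TAU=0.042 push50=0.8
```

```bash

python3 -m crank '[[[-0.002,-0.002,-0.03],[0,0,0],-0.4],[[0,0,-0.03],[0,0,0],-0.4],[[0,0,-0.03],[0,0,0],-0.4],[[0,0,-0.02],[0,0,0],-0.4],[[0,0,-0.008],[0,0,0],-0.4]]'
python3 chk.py a
python3 - <<'E'
from h import *
n="scene";p,d=imaging.snapshot(n)
u,v=proj(n,[[.5,0,.1]])[0].astype(int)
cv2.imwrite("pics/a1.png",cv2.resize(p[max(0,v-60):v+60,u-80:u+80],None,fx=5,fy=5,interpolation=cv2.INTER_CUBIC))
E
```

```text
clock: 2.7
tool_pos: [0.4654, 0.0034, 0.1066]
orientation: [180.0, 0.2, 9.6]
force: [-0.3, -0.0, 0.5]
opening: 0.0261
gripper_force: 0.0
t=2.70 tcp=[0.4654, 0.0034, 0.1066] yaw=9.6 op=26.1 r=45.5 th=-166.3 F=[-0.3, -0.0, 0.5] Mz=-0.008 rxF=-0.001 TAU=-0.010 push50=-0.2
```

View pics/a1.png

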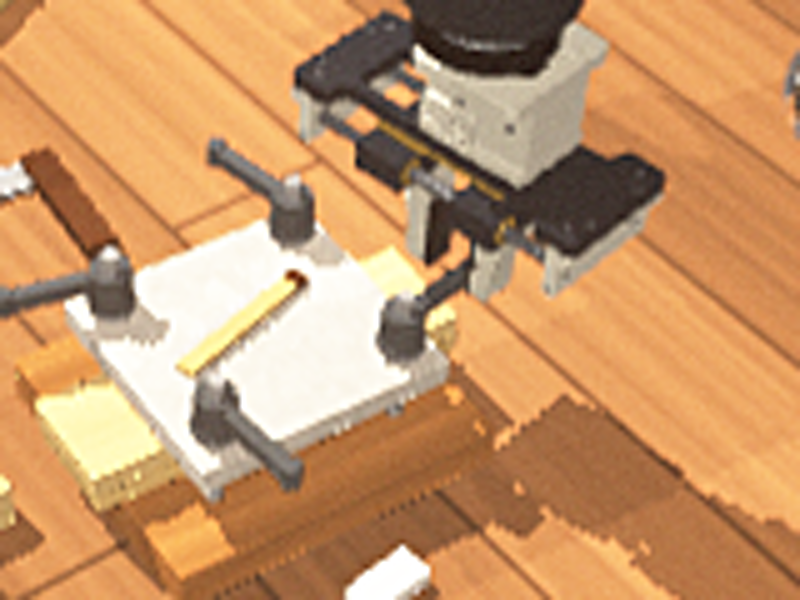

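Both fingers straddle lever a: the bar is at about (450,285), between fingers at (430,220) and (490,270). I'll descend, narrow the fingers and work out the arc.

```bash
cat > arc.py <<'E'
# arc.py theta0 step n : shifts in mm along r=42 mm arc from TCP angle theta0
import sys,numpy as np
t0,st,n=float(sys.argv[1]),float(sys.argv[2]),int(sys.argv[3])
t=np.radians(t0+st*np.arange(n+1)); d=np.diff(np.stack([42*np.cos(t),42*np.sin(t)],1),axis=0)
print(" ".join(f"({a/1e3:.4f},{b/1e3:.4f})" for a,b in d))
E
python3 -m crank '[[[0.003,0.003,-0.010],[0,0,0],-0.6],[[0,0,-0.006],[0,0,0],-0.6],[[0,0,0],[0,0,0],-0.6]]' | head -2
python3 chk.py a
python3 arc.py -170 -5 18
```

```text
clock: 3.05
tool_pos: [0.4699, 0.0072, 0.0922]
t=3.05 tcp=[0.4699, 0.0072, 0.0922] yaw=9.6 op=17.8 r=40.3 th=-170.2 F=[-0.2, -0.7, 0.1] Mz=0.001 rxF=0.025 TAU=0.025 push50=0.5
(-0.0005,0.0036) (-0.0002,0.0037) (0.0002,0.0037) (0.0005,0.0036) (0.0008,0.0036) (0.0011,0.0035) (0.0014,0.0034) (0.0017,0.0033) (0.0020,0.0031) (0.0022,0.0029) (0.0025,0.0027) (0.0027,0.0025) (0.0029,0.0022) (0.0031,0.0020) (0.0033,0.0017) (0.0034,0.0014) (0.0035,0.0011) (0.0036,0.0008)
```

```bash

python3 -m crank '[[[-0.0005,0.0036,0],[0,0,0],-0.6],[[-0.0002,0.0037,0],[0,0,-5],-0.6],[[0.0002,0.0037,0],[0,0,-5],-0.6]]'>/dev/null; python3 chk.py a .2 &&
python3 -m crank '[[[0.0005,0.0036,0],[0,0,-5],-0.6],[[0.0008,0.0036,0],[0,0,-5],-0.6]]'>/dev/null && python3 chk.py a .2 &&
python3 -m crank '[[[0.0011,0.0035,0],[0,0,-5],-0.6],[[0.0014,0.0034,0],[0,0,-5],-0.6]]'>/dev/null && python3 chk.py a .2 &&
python3 -m crank '[[[0.0017,0.0033,0],[0,0,-5],-0.6],[[0.0020,0.0031,0],[0,0,-5],-0.6]]'>/dev/null && python3 chk.py a .2 &&
python3 -m crank '[[[0.0022,0.0029,0],[0,0,-5],-0.6],[[0.0025,0.0027,0],[0,0,-5],-0.6]]'>/dev/null && python3 chk.py a .2
```

```text
t=3.35 tcp=[0.4697, 0.0185, 0.0931] yaw=-0.6 op=17.7 r=40.2 th=173.8 F=[0.5, -1.0, -0.4] Mz=0.022 rxF=0.039 TAU=0.061 push50=1.2False
```

```bash
sed -i 's/sys.exit(len.*/sys.exit(int(len(sys.argv)>2 and t>float(sys.argv[2])))/' chk.py
python3 -m crank '[[[0.0005,0.0036,0],[0,0,-5],-0.6],[[0.0008,0.0036,0],[0,0,-5],-0.6]]'>/dev/null && python3 chk.py a .2 &&
python3 -m crank '[[[0.0011,0.0035,0],[0,0,-5],-0.6],[[0.0014,0.0034,0],[0,0,-5],-0.6]]'>/dev/null && python3 chk.py a .2 &&
python3 -m crank '[[[0.0017,0.0033,0],[0,0,-5],-0.6],[[0.0020,0.0031,0],[0,0,-5],-0.6]]'>/dev/null && python3 chk.py a .2 &&
python3 -m crank '[[[0.0022,0.0029,0],[0,0,-5],-0.6],[[0.0025,0.0027,0],[0,0,-5],-0.6]]'>/dev/null && python3 chk.py a .2
```

```text
t=3.55 tcp=[0.4709, 0.0257, 0.0931] yaw=-10.6 op=17.5 r=40.4 th=163.3 F=[-0.8, -0.7, -0.9] Mz=0.017 rxF=0.037 TAU=0.054 push50=1.1
t=3.75 tcp=[0.4734, 0.0326, 0.0931] yaw=-20.6 op=17.8 r=40.7 th=152.9 F=[-0.5, 0.6, -0.2] Mz=0.079 rxF=-0.014 TAU=0.065 push50=1.3
t=3.95 tcp=[0.477, 0.039, 0.0931] yaw=-30.6 op=17.3 r=41.0 th=142.7 F=[-0.2, -0.7, -1.1] Mz=-0.045 rxF=0.028 TAU=-0.017 push50=-0.3
t=4.15 tcp=[0.4817, 0.0446, 0.0931] yaw=-40.6 op=17.7 r=41.3 th=132.5 F=[0.0, -0.6, -1.3] Mz=-0.000 rxF=0.017 TAU=0.017 push50=0.3
```

```bash

python3 -m crank '[[[0.0027,0.0025,0],[0,0,-5],-0.6]]'>/dev/null && python3 chk.py a .2 &&
python3 -m crank '[[[0.0029,0.0022,0],[0,0,-5],-0.6]]'>/dev/null && python3 chk.py a .2 &&
python3 -m crank '[[[0.0031,0.0020,0],[0,0,-5],-0.6]]'>/dev/null && python3 chk.py a .2 &&
python3 -m crank '[[[0.0033,0.0017,0],[0,0,-5],-0.6]]'>/dev/null && python3 chk.py a .2 &&
python3 -m crank '[[[0.0034,0.0014,0],[0,0,-5],-0.6]]'>/dev/null && python3 chk.py a .2 
python3 arc.py 105 -3 20
python3 - <<'E'
from h import *
p,d=imaging.snapshot("top")
a=ortho("top",p,[.5653,-.0451],.108);cv2.imwrite("pics/a2.png",a)
E
```

```text
t=4.25 tcp=[0.4843, 0.047, 0.093] yaw=-45.6 op=17.6 r=41.5 th=127.5 F=[-0.1, -0.4, -0.4] Mz=0.010 rxF=0.015 TAU=0.025 push50=0.5
t=4.35 tcp=[0.4873, 0.0493, 0.0931] yaw=-50.6 op=17.7 r=41.7 th=122.4 F=[-0.5, -0.6, -0.8] Mz=-0.011 rxF=0.030 TAU=0.019 push50=0.4
t=4.45 tcp=[0.4903, 0.0513, 0.093] yaw=-55.6 op=17.5 r=41.9 th=117.4 F=[-0.7, -0.5, -1.3] Mz=-0.009 rxF=0.037 TAU=0.028 push50=0.6
t=4.55 tcp=[0.4936, 0.0529, 0.093] yaw=-60.6 op=17.6 r=42.0 th=112.4 F=[-1.2, -0.3, -1.3] Mz=0.011 rxF=0.051 TAU=0.062 push50=1.2
t=4.65 tcp=[0.4969, 0.0543, 0.0929] yaw=-65.6 op=17.4 r=42.2 th=107.6 F=[-1.7, -0.3, 0.1] Mz=-0.010 rxF=0.071 TAU=0.061 push50=1.2
(0.0021,0.0005) (0.0022,0.0004) (0.0022,0.0003) (0.0022,0.0002) (0.0022,0.0001) (0.0022,-0.0001) (0.0022,-0.0002) (0.0022,-0.0003) (0.0022,-0.0004) (0.0021,-0.0005) (0.0021,-0.0006) (0.0021,-0.0007) (0.0020,-0.0008) (0.0020,-0.0009) (0.0019,-0.0010) (0.0019,-0.0011) (0.0018,-0.0012) (0.0017,-0.0013) (0.0017,-0.0014) (0.0016,-0.0015)
```

View pics/a2.png

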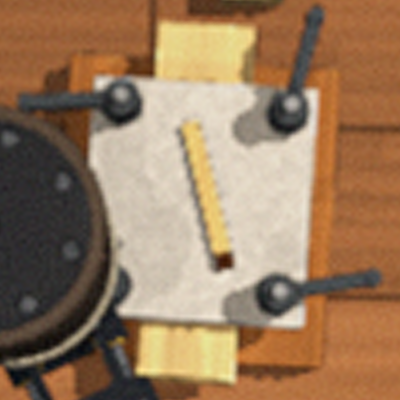

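The arm hides lever a, but the old lever position is empty, so the nut is following. The force is starting to rise.

```bash

python3 -m crank '[[[0.0021,0.0005,0],[0,0,-3],-0.6],[[0.0022,0.0004,0],[0,0,-3],-0.6]]'>/dev/null && python3 chk.py a .25 &&
python3 -m crank '[[[0.0022,0.0003,0],[0,0,-3],-0.6],[[0.0022,0.0002,0],[0,0,-3],-0.6]]'>/dev/null && python3 chk.py a .25 &&
python3 -m crank '[[[0.0022,0.0001,0],[0,0,-3],-0.6]]'>/dev/null && python3 chk.py a .25 &&
python3 -m crank '[[[0.0022,-0.0001,0],[0,0,-3],-0.6]]'>/dev/null && python3 chk.py a .25 &&
python3 -m crank '[[[0.0022,-0.0002,0],[0,0,-3],-0.6]]'>/dev/null && python3 chk.py a .25 &&
python3 -m crank '[[[0.0022,-0.0003,0],[0,0,-3],-0.6]]'>/dev/null && python3 chk.py a .25 
```

```text
t=4.90 tcp=[0.5009, 0.0551, 0.0928] yaw=-71.4 op=17.5 r=42.0 th=102.0 F=[-2.8, 0.6, 0.4] Mz=-0.016 rxF=0.109 TAU=0.094 push50=1.9
t=5.10 tcp=[0.5049, 0.0556, 0.0927] yaw=-77.4 op=17.3 r=41.8 th=96.4 F=[-3.1, 1.6, 0.3] Mz=0.013 rxF=0.121 TAU=0.134 push50=2.7
t=5.20 tcp=[0.507, 0.0557, 0.0926] yaw=-80.4 op=17.6 r=41.7 th=93.6 F=[-3.8, 2.8, -0.4] Mz=-0.024 rxF=0.153 TAU=0.129 push50=2.6
t=5.30 tcp=[0.509, 0.0557, 0.0925] yaw=-83.4 op=17.0 r=41.6 th=90.8 F=[-5.0, 2.6, -0.2] Mz=-0.039 rxF=0.208 TAU=0.168 push50=3.4
t=5.40 tcp=[0.5111, 0.0555, 0.0925] yaw=-86.4 op=17.5 r=41.5 th=88.0 F=[-5.0, 4.0, 0.8] Mz=0.015 rxF=0.212 TAU=0.227 push50=4.5
t=5.50 tcp=[0.5131, 0.0553, 0.0924] yaw=-89.4 op=17.3 r=41.3 th=85.1 F=[-5.6, 4.7, 0.3] Mz=-0.011 rxF=0.248 TAU=0.237 push50=4.7
```

```bash

python3 -m crank '[[[0.0022,0,0],[0,0,-3],-0.6]]'>/dev/null && python3 chk.py a .33 &&
python3 -m crank '[[[0.0022,-0.0001,0],[0,0,-3],-0.6]]'>/dev/null && python3 chk.py a .33 &&
python3 -m crank '[[[0.0014,-0.0001,0],[0,0,-2],-0.6]]'>/dev/null && python3 chk.py a .33 &&
python3 -m crank '[[[0.0014,-0.0002,0],[0,0,-2],-0.6]]'>/dev/null && python3 chk.py a .33
```

```text
t=5.60 tcp=[0.5151, 0.0552, 0.0923] yaw=-92.4 op=17.2 r=41.5 th=82.3 F=[-6.6, 2.4, -0.0] Mz=-0.031 rxF=0.284 TAU=0.253 push50=5.1
t=5.70 tcp=[0.5171, 0.055, 0.0923] yaw=-95.4 op=17.9 r=41.6 th=79.6 F=[-6.8, 2.8, 0.5] Mz=0.006 rxF=0.300 TAU=0.306 push50=6.1
t=5.80 tcp=[0.5185, 0.0549, 0.0922] yaw=-97.4 op=17.9 r=41.7 th=77.7 F=[-7.1, 3.3, -0.4] Mz=0.085 rxF=0.317 TAU=0.402 push50=8.0
```

```bash

python3 -m crank '[[[0.0014,-0.0002,0],[0,0,-2],-0.6]]'>/dev/null && python3 chk.py a 
python3 -m crank '[[[-0.002,0.0004,0],[0,0,0],-0.6],[[-0.002,0.0003,0.02],[0,0,0],-0.6],[[0,0,0.03],[0,0,0],-0.4]]'>/dev/null; python3 chk.py c
```

```text
t=5.90 tcp=[0.5197, 0.0546, 0.0922] yaw=-99.4 op=17.2 r=41.7 th=76.0 F=[-6.1, 3.0, 0.1] Mz=0.056 rxF=0.279 TAU=0.335 push50=6.7
t=6.20 tcp=[0.5168, 0.055, 0.1422] yaw=-99.2 op=21.1 r=190.1 th=124.1 F=[0.5, 0.5, -0.2] Mz=0.006 rxF=-0.125 TAU=-0.119 push50=-2.4
```

```bash

python3 -m crank '[[[0.0147,-0.0169,0.01],[0,0,8.3],-0.4],[[0.0147,-0.0169,0],[0,0,8.3],-0.4],[[0.0147,-0.0169,0],[0,0,8.3],-0.4],[[0.0147,-0.0169,0],[0,0,8.3],-0.4],[[0.0147,-0.0169,0],[0,0,8.3],-0.4],[[0.0147,-0.0169,0],[0,0,8.3],-0.4],[[0.0147,-0.0169,0],[0,0,8.3],-0.4],[[0.0147,-0.0169,0],[0,0,8.3],-0.4],[[0.0147,-0.0169,0],[0,0,8.3],-0.4],[[0.0147,-0.0169,0],[0,0,8.3],-0.4],[[0,0,0],[0,0,0],-0.4]]' >/dev/null; python3 chk.py c
python3 arc.py -16 -5 14;python3 arc.py -86 -3 20
```

```text
t=7.30 tcp=[0.6663, -0.1155, 0.1526] yaw=-16.1 op=26.2 r=44.9 th=-16.9 F=[-0.8, -0.4, -1.0] Mz=0.014 rxF=-0.028 TAU=-0.014 push50=-0.3
(-0.0012,-0.0035) (-0.0015,-0.0034) (-0.0017,-0.0032) (-0.0020,-0.0031) (-0.0023,-0.0029) (-0.0025,-0.0027) (-0.0027,-0.0024) (-0.0029,-0.0022) (-0.0031,-0.0019) (-0.0033,-0.0016) (-0.0034,-0.0013) (-0.0035,-0.0010) (-0.0036,-0.0007) (-0.0036,-0.0004)
(-0.0022,-0.0001) (-0.0022,0.0000) (-0.0022,0.0001) (-0.0022,0.0002) (-0.0022,0.0004) (-0.0021,0.0005) (-0.0021,0.0006) (-0.0021,0.0007) (-0.0020,0.0008) (-0.0020,0.0009) (-0.0020,0.0010) (-0.0019,0.0011) (-0.0018,0.0012) (-0.0018,0.0013) (-0.0017,0.0014) (-0.0016,0.0015) (-0.0015,0.0016) (-0.0015,0.0016) (-0.0014,0.0017) (-0.0013,0.0018)
```

```bash

python3 -m crank '[[[-0.0027,0.0012,-0.025],[0,0,0],-0.4],[[0,0,-0.02],[0,0,0],-0.4],[[0,0,-0.010],[0,0,0],-0.5],[[0,0,-0.0055],[0,0,0],-0.6],[[0,0,0],[0,0,0],-0.6]]'>/dev/null; python3 chk.py c .25 &&
python3 -m crank '[[[-0.0012,-0.0035,0],[0,0,0],-0.6],[[-0.0015,-0.0034,0],[0,0,-5],-0.6]]'>/dev/null && python3 chk.py c .2 &&
python3 -m crank '[[[-0.0017,-0.0032,0],[0,0,-5],-0.6],[[-0.0020,-0.0031,0],[0,0,-5],-0.6]]'>/dev/null && python3 chk.py c .2 &&
python3 -m crank '[[[-0.0023,-0.0029,0],[0,0,-5],-0.6]]'>/dev/null && python3 chk.py c .2 &&
python3 -m crank '[[[-0.0025,-0.0027,0],[0,0,-5],-0.6]]'>/dev/null && python3 chk.py c .2 &&
python3 -m crank '[[[-0.0027,-0.0024,0],[0,0,-5],-0.6]]'>/dev/null && python3 chk.py c .2 &&
python3 -m crank '[[[-0.0029,-0.0022,0],[0,0,-5],-0.6]]'>/dev/null && python3 chk.py c .2 
```

```text
t=7.80 tcp=[0.662, -0.1123, 0.092] yaw=-16.4 op=18.3 r=40.0 th=-14.3 F=[-1.0, -0.1, 1.1] Mz=-0.007 rxF=-0.014 TAU=-0.021 push50=-0.4
t=8.00 tcp=[0.6601, -0.1194, 0.0932] yaw=-21.4 op=17.4 r=40.5 th=-24.7 F=[-0.0, 0.8, -0.1] Mz=-0.032 rxF=0.028 TAU=-0.004 push50=-0.1
t=8.20 tcp=[0.6563, -0.1258, 0.0932] yaw=-31.6 op=17.5 r=40.5 th=-35.3 F=[0.4, 1.9, -0.3] Mz=0.022 rxF=0.074 TAU=0.096 push50=1.9
t=8.30 tcp=[0.6541, -0.1288, 0.0933] yaw=-36.6 op=17.6 r=40.5 th=-40.6 F=[1.1, 0.4, -0.0] Mz=0.027 rxF=0.040 TAU=0.067 push50=1.3
t=8.40 tcp=[0.6515, -0.1315, 0.0933] yaw=-41.6 op=17.6 r=40.5 th=-45.9 F=[1.5, 0.6, -2.0] Mz=-0.059 rxF=0.063 TAU=0.004 push50=0.1
t=8.50 tcp=[0.6489, -0.1338, 0.0933] yaw=-46.6 op=17.6 r=40.5 th=-50.9 F=[0.2, 1.5, -0.2] Mz=-0.021 rxF=0.046 TAU=0.024 push50=0.5
t=8.60 tcp=[0.646, -0.136, 0.0933] yaw=-51.6 op=17.6 r=40.5 th=-55.9 F=[0.5, 0.5, -1.1] Mz=-0.021 rxF=0.026 TAU=0.005 push50=0.1
```

```bash

python3 -m crank '[[[-0.0031,-0.0019,0],[0,0,-5],-0.6]]'>/dev/null && python3 chk.py c .2 &&
python3 -m crank '[[[-0.0033,-0.0016,0],[0,0,-5],-0.6]]'>/dev/null && python3 chk.py c .2 &&
python3 -m crank '[[[-0.0034,-0.0013,0],[0,0,-5],-0.6]]'>/dev/null && python3 chk.py c .2 &&
python3 -m crank '[[[-0.0035,-0.0010,0],[0,0,-5],-0.6]]'>/dev/null && python3 chk.py c .2 &&
python3 -m crank '[[[-0.0036,-0.0007,0],[0,0,-5],-0.6]]'>/dev/null && python3 chk.py c .2 &&
python3 -m crank '[[[-0.0036,-0.0004,0],[0,0,-5],-0.6]]'>/dev/null && python3 chk.py c .2 &&
python3 -m crank '[[[-0.0022,-0.0001,0],[0,0,-3],-0.6]]'>/dev/null && python3 chk.py c .2 &&
python3 -m crank '[[[-0.0022,0,0],[0,0,-3],-0.6]]'>/dev/null && python3 chk.py c .2 
```

```text
t=8.70 tcp=[0.643, -0.1379, 0.0933] yaw=-56.6 op=17.5 r=40.6 th=-61.0 F=[0.6, 0.9, -0.2] Mz=-0.028 rxF=0.038 TAU=0.010 push50=0.2
t=8.80 tcp=[0.6397, -0.1395, 0.0933] yaw=-61.6 op=17.6 r=40.6 th=-66.2 F=[0.3, 1.5, -0.2] Mz=-0.013 rxF=0.035 TAU=0.022 push50=0.4
t=8.90 tcp=[0.6363, -0.1408, 0.0933] yaw=-66.6 op=17.6 r=40.5 th=-71.3 F=[1.8, 1.5, -0.1] Mz=0.027 rxF=0.090 TAU=0.117 push50=2.3
t=9.00 tcp=[0.6328, -0.1418, 0.0933] yaw=-71.6 op=17.4 r=40.5 th=-76.4 F=[0.7, 0.5, -0.8] Mz=0.009 rxF=0.032 TAU=0.041 push50=0.8
t=9.10 tcp=[0.6293, -0.1425, 0.0934] yaw=-76.6 op=17.4 r=40.5 th=-81.5 F=[1.2, 1.5, -1.2] Mz=0.014 rxF=0.059 TAU=0.073 push50=1.5
t=9.20 tcp=[0.6258, -0.1428, 0.0934] yaw=-81.6 op=17.3 r=40.5 th=-86.5 F=[2.2, 1.2, -1.1] Mz=-0.050 rxF=0.091 TAU=0.041 push50=0.8
t=9.30 tcp=[0.6237, -0.1429, 0.0934] yaw=-84.6 op=17.7 r=40.5 th=-89.5 F=[2.4, 0.9, -1.8] Mz=0.019 rxF=0.096 TAU=0.115 push50=2.3
t=9.40 tcp=[0.6218, -0.1429, 0.0935] yaw=-87.5 op=17.3 r=40.5 th=-92.2 F=[3.4, 2.3, -0.4] Mz=0.020 rxF=0.133 TAU=0.154 push50=3.1
```

```bash

python3 -m crank '[[[-0.0022,0.0001,0],[0,0,-3],-0.6]]'>/dev/null && python3 chk.py c .3 &&
python3 -m crank '[[[-0.0022,0.0002,0],[0,0,-3],-0.6]]'>/dev/null && python3 chk.py c .3 &&
python3 -m crank '[[[-0.0022,0.0004,0],[0,0,-3],-0.6]]'>/dev/null && python3 chk.py c .3 &&
python3 -m crank '[[[-0.0021,0.0005,0],[0,0,-3],-0.6]]'>/dev/null && python3 chk.py c .3 &&
python3 -m crank '[[[-0.0021,0.0006,0],[0,0,-3],-0.6]]'>/dev/null && python3 chk.py c .3 
```

```text
t=9.50 tcp=[0.6198, -0.1427, 0.0935] yaw=-90.5 op=17.4 r=40.4 th=-94.9 F=[2.6, 2.3, -1.9] Mz=0.012 rxF=0.098 TAU=0.110 push50=2.2
t=9.60 tcp=[0.6179, -0.1424, 0.0935] yaw=-93.5 op=17.7 r=40.3 th=-97.7 F=[4.0, 1.3, -2.8] Mz=-0.068 rxF=0.155 TAU=0.087 push50=1.7
t=9.70 tcp=[0.6159, -0.142, 0.0935] yaw=-96.5 op=17.8 r=40.3 th=-100.6 F=[5.1, 1.3, -3.6] Mz=-0.028 rxF=0.192 TAU=0.164 push50=3.3
t=9.80 tcp=[0.614, -0.1415, 0.0935] yaw=-99.5 op=17.6 r=40.2 th=-103.4 F=[5.2, 0.1, -4.4] Mz=-0.046 rxF=0.203 TAU=0.157 push50=3.1
t=9.90 tcp=[0.6122, -0.1409, 0.0936] yaw=-102.5 op=17.3 r=40.1 th=-106.1 F=[5.6, 0.5, -3.7] Mz=-0.002 rxF=0.211 TAU=0.210 push50=4.2
```

```bash

python3 -m crank '[[[-0.0021,0.0007,0],[0,0,-3],-0.6]]'>/dev/null && python3 chk.py c .32 &&
python3 -m crank '[[[-0.0020,0.0008,0],[0,0,-3],-0.6]]'>/dev/null && python3 chk.py c .32 &&
python3 -m crank '[[[-0.0020,0.0009,0],[0,0,-3],-0.6]]'>/dev/null && python3 chk.py c .32 &&
python3 -m crank '[[[-0.0013,0.0006,0],[0,0,-2],-0.6]]'>/dev/null && python3 chk.py c .32
```

```text
t=10.00 tcp=[0.6103, -0.1403, 0.0936] yaw=-105.5 op=17.6 r=40.0 th=-108.9 F=[7.2, 0.8, -5.3] Mz=-0.040 rxF=0.264 TAU=0.225 push50=4.5
t=10.10 tcp=[0.6085, -0.1395, 0.0936] yaw=-108.5 op=17.1 r=40.0 th=-111.7 F=[8.8, -0.0, -4.4] Mz=-0.019 rxF=0.327 TAU=0.308 push50=6.2
t=10.20 tcp=[0.6067, -0.1387, 0.0937] yaw=-111.5 op=17.9 r=39.9 th=-114.6 F=[8.1, -1.5, -5.5] Mz=-0.042 rxF=0.318 TAU=0.276 push50=5.5
t=10.30 tcp=[0.6055, -0.1381, 0.0938] yaw=-113.5 op=17.4 r=39.9 th=-116.5 F=[8.2, -1.1, -5.2] Mz=-0.034 rxF=0.311 TAU=0.277 push50=5.5
```

```bash

python3 -m crank '[[[-0.0013,0.0006,0],[0,0,-2],-0.6]]'>/dev/null && python3 chk.py c .36 && 
python3 -m crank '[[[-0.0010,0.0005,0],[0,0,-1.5],-0.6]]'>/dev/null && python3 chk.py c 
```

```text
t=10.40 tcp=[0.6044, -0.1375, 0.0938] yaw=-115.4 op=17.9 r=39.9 th=-118.4 F=[8.6, -0.3, -5.5] Mz=-0.025 rxF=0.307 TAU=0.281 push50=5.6
t=10.50 tcp=[0.6034, -0.1369, 0.0938] yaw=-116.9 op=17.3 r=39.9 th=-119.9 F=[8.5, 0.0, -5.2] Mz=0.042 rxF=0.292 TAU=0.333 push50=6.7
```

```bash

python3 -m crank '[[[-0.0013,0.0007,0],[0,0,-2],-0.6]]'>/dev/null && python3 chk.py c 
python3 -m crank '[[[0.002,-0.001,0],[0,0,0],-0.6],[[0.002,-0.001,0.02],[0,0,0],-0.6],[[0,0,0.03],[0,0,0],-0.4],[[0,0,0.01],[0,0,0],-0.4]]'>/dev/null; python3 chk.py b
```

```text
t=10.60 tcp=[0.6023, -0.1362, 0.0938] yaw=-118.9 op=17.5 r=39.8 th=-121.8 F=[9.6, -0.6, -5.5] Mz=0.010 rxF=0.338 TAU=0.348 push50=7.0
t=11.00 tcp=[0.6042, -0.1388, 0.1559] yaw=-118.8 op=25.1 r=148.5 th=-99.8 F=[-0.0, -0.3, 0.5] Mz=-0.004 rxF=0.005 TAU=0.001 push50=0.0
```

```bash

python3 -m crank '[[[0.0036,0.0269,0],[0,0,4.2],-0.4],[[0.0036,0.0269,0],[0,0,4.2],-0.4],[[0.0036,0.0269,0],[0,0,4.2],-0.4],[[0.0036,0.0269,0],[0,0,4.2],-0.4],[[0.0036,0.0269,0],[0,0,4.2],-0.4],[[0.0036,0.0269,0],[0,0,4.2],-0.4],[[0.0036,0.0269,0],[0,0,4.2],-0.4],[[0,0,0],[0,0,0],-0.4]]' >/dev/null; python3 chk.py b
python3 arc.py 90 -5 14;python3 arc.py 20 -3 20
```

```text
t=11.80 tcp=[0.6283, 0.0525, 0.1524] yaw=-89.2 op=26.3 r=45.0 th=91.5 F=[0.1, -0.5, 0.4] Mz=0.013 rxF=-0.004 TAU=0.009 push50=0.2
(0.0037,-0.0002) (0.0036,-0.0005) (0.0036,-0.0008) (0.0035,-0.0011) (0.0034,-0.0014) (0.0033,-0.0017) (0.0031,-0.0020) (0.0029,-0.0022) (0.0027,-0.0025) (0.0025,-0.0027) (0.0022,-0.0029) (0.0020,-0.0031) (0.0017,-0.0033) (0.0014,-0.0034)
(0.0007,-0.0021) (0.0006,-0.0021) (0.0005,-0.0021) (0.0004,-0.0022) (0.0002,-0.0022) (0.0001,-0.0022) (0.0000,-0.0022) (-0.0001,-0.0022) (-0.0002,-0.0022) (-0.0003,-0.0022) (-0.0004,-0.0022) (-0.0006,-0.0021) (-0.0007,-0.0021) (-0.0008,-0.0021) (-0.0009,-0.0020) (-0.0010,-0.0020) (-0.0011,-0.0019) (-0.0012,-0.0019) (-0.0013,-0.0018) (-0.0014,-0.0017)
```

```bash

python3 -m crank '[[[0.0007,-0.002,-0.025],[0,0,0],-0.4],[[0,0,-0.02],[0,0,0],-0.4],[[0,0,-0.010],[0,0,0],-0.5],[[0,0,-0.005],[0,0,0],-0.6],[[0,0,0],[0,0,0],-0.6]]'>/dev/null; python3 chk.py b .25 &&
python3 -m crank '[[[0.0037,-0.0002,0],[0,0,0],-0.6],[[0.0036,-0.0005,0],[0,0,-5],-0.6]]'>/dev/null && python3 chk.py b .2 &&
python3 -m crank '[[[0.0036,-0.0008,0],[0,0,-5],-0.6],[[0.0035,-0.0011,0],[0,0,-5],-0.6]]'>/dev/null && python3 chk.py b .2 &&
python3 -m crank '[[[0.0034,-0.0014,0],[0,0,-5],-0.6]]'>/dev/null && python3 chk.py b .2 &&
python3 -m crank '[[[0.0033,-0.0017,0],[0,0,-5],-0.6]]'>/dev/null && python3 chk.py b .2 &&
python3 -m crank '[[[0.0031,-0.0020,0],[0,0,-5],-0.6]]'>/dev/null && python3 chk.py b .2 &&
python3 -m crank '[[[0.0029,-0.0022,0],[0,0,-5],-0.6]]'>/dev/null && python3 chk.py b .2 &&
python3 -m crank '[[[0.0027,-0.0025,0],[0,0,-5],-0.6]]'>/dev/null && python3 chk.py b .2 &&
python3 -m crank '[[[0.0025,-0.0027,0],[0,0,-5],-0.6]]'>/dev/null && python3 chk.py b .2 
```

```text
t=12.30 tcp=[0.6284, 0.0476, 0.092] yaw=-89.5 op=18.0 r=40.1 th=91.4 F=[0.6, -0.8, 1.5] Mz=-0.036 rxF=-0.023 TAU=-0.059 push50=-1.2
t=12.50 tcp=[0.6364, 0.0473, 0.0932] yaw=-94.5 op=17.9 r=40.4 th=80.0 F=[-1.1, 1.2, -0.6] Mz=-0.030 rxF=0.053 TAU=0.023 push50=0.5
t=12.70 tcp=[0.6436, 0.0456, 0.0931] yaw=-104.7 op=17.8 r=40.6 th=69.6 F=[-1.3, 1.7, 0.3] Mz=0.007 rxF=0.073 TAU=0.079 push50=1.6
t=12.80 tcp=[0.647, 0.0442, 0.0931] yaw=-109.7 op=17.6 r=40.7 th=64.3 F=[-0.5, 1.0, 0.0] Mz=0.019 rxF=0.037 TAU=0.056 push50=1.1
t=12.90 tcp=[0.6503, 0.0425, 0.0931] yaw=-114.7 op=17.5 r=40.8 th=59.1 F=[0.1, 2.0, -0.8] Mz=-0.011 rxF=0.037 TAU=0.026 push50=0.5
t=13.00 tcp=[0.6535, 0.0405, 0.0931] yaw=-119.7 op=17.5 r=40.9 th=53.9 F=[-0.2, 0.6, -0.8] Mz=0.037 rxF=0.021 TAU=0.058 push50=1.2
t=13.10 tcp=[0.6564, 0.0382, 0.0931] yaw=-124.7 op=17.8 r=40.9 th=48.7 F=[-1.4, 0.4, -1.5] Mz=-0.007 rxF=0.053 TAU=0.046 push50=0.9
t=13.20 tcp=[0.6591, 0.0358, 0.0931] yaw=-129.7 op=17.6 r=41.0 th=43.6 F=[-0.1, -0.7, -1.0] Mz=-0.007 rxF=-0.016 TAU=-0.023 push50=-0.5
t=13.30 tcp=[0.6616, 0.0331, 0.0931] yaw=-134.7 op=17.5 r=41.1 th=38.4 F=[0.4, 0.8, -0.7] Mz=0.014 rxF=0.016 TAU=0.030 push50=0.6
```

```bash

python3 -m crank '[[[0.0022,-0.0029,0],[0,0,-5],-0.6]]'>/dev/null && python3 chk.py b .2 &&
python3 -m crank '[[[0.0020,-0.0031,0],[0,0,-5],-0.6]]'>/dev/null && python3 chk.py b .2 &&
python3 -m crank '[[[0.0017,-0.0033,0],[0,0,-5],-0.6]]'>/dev/null && python3 chk.py b .2 &&
python3 -m crank '[[[0.0014,-0.0034,0],[0,0,-5],-0.6]]'>/dev/null && python3 chk.py b .2 &&
python3 -m crank '[[[0.0007,-0.0021,0],[0,0,-3],-0.6]]'>/dev/null && python3 chk.py b .2 &&
python3 -m crank '[[[0.0006,-0.0021,0],[0,0,-3],-0.6]]'>/dev/null && python3 chk.py b .2 &&
python3 -m crank '[[[0.0005,-0.0021,0],[0,0,-3],-0.6]]'>/dev/null && python3 chk.py b .25 &&
python3 -m crank '[[[0.0004,-0.0022,0],[0,0,-3],-0.6]]'>/dev/null && python3 chk.py b .25 &&
python3 -m crank '[[[0.0002,-0.0022,0],[0,0,-3],-0.6]]'>/dev/null && python3 chk.py b .25 &&
python3 -m crank '[[[0.0001,-0.0022,0],[0,0,-3],-0.6]]'>/dev/null && python3 chk.py b .25 
```

```text
t=13.40 tcp=[0.6638, 0.0302, 0.0931] yaw=-139.7 op=17.5 r=41.3 th=33.4 F=[0.7, 1.0, -0.9] Mz=0.021 rxF=0.018 TAU=0.039 push50=0.8
t=13.50 tcp=[0.6658, 0.0272, 0.093] yaw=-144.7 op=17.5 r=41.4 th=28.4 F=[-1.0, 2.8, -1.6] Mz=-0.008 rxF=0.121 TAU=0.113 push50=2.3
t=13.60 tcp=[0.6675, 0.0241, 0.093] yaw=-149.7 op=17.6 r=41.5 th=23.5 F=[-0.3, 3.7, -2.0] Mz=-0.012 rxF=0.148 TAU=0.136 push50=2.7
t=13.70 tcp=[0.6688, 0.0209, 0.0928] yaw=-154.7 op=17.7 r=41.6 th=18.8 F=[-1.1, 3.1, -0.9] Mz=0.014 rxF=0.136 TAU=0.149 push50=3.0
t=13.80 tcp=[0.6695, 0.0188, 0.0928] yaw=-157.7 op=17.8 r=41.7 th=15.8 F=[-0.7, 4.0, -3.5] Mz=-0.015 rxF=0.169 TAU=0.154 push50=3.1
t=13.90 tcp=[0.6701, 0.017, 0.0927] yaw=-160.6 op=17.7 r=41.8 th=13.1 F=[-0.4, 4.8, -2.0] Mz=0.041 rxF=0.199 TAU=0.240 push50=4.8
```

```bash

python3 -m crank '[[[0.0005,-0.0021,0],[0,0,-3],-0.6]]'>/dev/null && python3 chk.py b .32 &&
python3 -m crank '[[[0.0004,-0.0022,0],[0,0,-3],-0.6]]'>/dev/null && python3 chk.py b .3 &&
python3 -m crank '[[[0.0002,-0.0022,0],[0,0,-3],-0.6]]'>/dev/null && python3 chk.py b .3 &&
python3 -m crank '[[[0.0001,-0.0015,0],[0,0,-2],-0.6]]'>/dev/null && python3 chk.py b .3 &&
python3 -m crank '[[[0.0001,-0.0015,0],[0,0,-2],-0.6]]'>/dev/null && python3 chk.py b .3 
```

```text
t=14.00 tcp=[0.6705, 0.015, 0.0927] yaw=-163.6 op=17.6 r=41.8 th=10.3 F=[-0.4, 4.7, -2.4] Mz=0.026 rxF=0.196 TAU=0.221 push50=4.4
t=14.10 tcp=[0.6709, 0.013, 0.0926] yaw=-166.6 op=17.8 r=41.8 th=7.5 F=[-0.3, 5.9, -2.7] Mz=0.039 rxF=0.245 TAU=0.285 push50=5.7
t=14.20 tcp=[0.6712, 0.011, 0.0926] yaw=-169.6 op=17.6 r=41.9 th=4.7 F=[-0.7, 6.9, -3.4] Mz=-0.015 rxF=0.289 TAU=0.275 push50=5.5
t=14.30 tcp=[0.6713, 0.0095, 0.0925] yaw=-171.6 op=17.4 r=41.9 th=2.7 F=[-0.8, 6.6, -3.8] Mz=-0.009 rxF=0.279 TAU=0.271 push50=5.4
t=14.40 tcp=[0.6714, 0.0082, 0.0924] yaw=-173.5 op=17.9 r=42.0 th=0.9 F=[-0.4, 7.2, -4.3] Mz=0.128 rxF=0.304 TAU=0.432 push50=8.6
```

```bash

python3 -m crank '[[[0,-0.0011,0],[0,0,-1.5],-0.6]]'>/dev/null && python3 chk.py b
```

```text
t=14.50 tcp=[0.6714, 0.0071, 0.0924] yaw=-175.0 op=17.6 r=42.0 th=-0.5 F=[-0.0, 7.7, -2.8] Mz=0.073 rxF=0.325 TAU=0.398 push50=8.0
```

```bash

python3 -m crank '[[[0,0.002,0],[0,0,0],-0.6],[[0,0.002,0.02],[0,0,0],-0.6],[[0,0,0.03],[0,0,0],-0.4],[[0,0,0.01],[0,0,0],-0.4]]'>/dev/null; python3 chk.py d
python3 -m crank '[[[-0.0145,-0.0135,0],[0,0,8],-0.4],[[-0.0145,-0.0135,0],[0,0,8],-0.4],[[-0.0145,-0.0135,0],[0,0,8],-0.4],[[-0.0145,-0.0135,0],[0,0,8],-0.4],[[-0.0145,-0.0135,0],[0,0,8],-0.4],[[-0.0145,-0.0135,0],[0,0,8],-0.4],[[-0.0145,-0.0135,0],[0,0,8],-0.4],[[-0.0145,-0.0135,0],[0,0,8],-0.4],[[-0.0145,-0.0135,0],[0,0,8],-0.4],[[-0.0145,-0.0135,0],[0,0,8],-0.4],[[-0.0145,-0.0135,0],[0,0,8],-0.4],[[0,0,0],[0,0,7],-0.4]]' >/dev/null; python3 chk.py d
python3 arc.py -80 -5 14;python3 arc.py -150 -3 20
```

```text
t=14.90 tcp=[0.6728, 0.0094, 0.1563] yaw=-174.9 op=24.9 r=199.3 th=31.8 F=[0.5, 0.2, 0.6] Mz=-0.021 rxF=-0.021 TAU=-0.042 push50=-0.8
t=16.10 tcp=[0.5098, -0.1404, 0.1528] yaw=-79.7 op=25.9 r=45.2 th=-82.0 F=[0.7, -0.3, 0.5] Mz=-0.055 rxF=0.028 TAU=-0.028 push50=-0.6
(-0.0036,-0.0005) (-0.0037,-0.0002) (-0.0037,0.0002) (-0.0036,0.0005) (-0.0036,0.0008) (-0.0035,0.0011) (-0.0034,0.0014) (-0.0033,0.0017) (-0.0031,0.0020) (-0.0029,0.0022) (-0.0027,0.0025) (-0.0025,0.0027) (-0.0022,0.0029) (-0.0020,0.0031)
(-0.0010,0.0019) (-0.0009,0.0020) (-0.0008,0.0020) (-0.0007,0.0021) (-0.0006,0.0021) (-0.0005,0.0021) (-0.0004,0.0022) (-0.0003,0.0022) (-0.0002,0.0022) (-0.0001,0.0022) (0.0001,0.0022) (0.0002,0.0022) (0.0003,0.0022) (0.0004,0.0022) (0.0005,0.0021) (0.0006,0.0021) (0.0007,0.0021) (0.0008,0.0020) (0.0009,0.0020) (0.0010,0.0019)
```

```bash

python3 -m crank '[[[0.001,0.0018,-0.025],[0,0,0],-0.4],[[0,0,-0.02],[0,0,0],-0.4],[[0,0,-0.010],[0,0,0],-0.5],[[0,0,-0.005],[0,0,0],-0.6],[[0,0,0],[0,0,0],-0.6]]'>/dev/null; python3 chk.py d .25 &&
python3 -m crank '[[[-0.0036,-0.0005,0],[0,0,0],-0.6],[[-0.0037,-0.0002,0],[0,0,-5],-0.6]]'>/dev/null && python3 chk.py d .2 &&
python3 -m crank '[[[-0.0037,0.0002,0],[0,0,-5],-0.6],[[-0.0036,0.0005,0],[0,0,-5],-0.6]]'>/dev/null && python3 chk.py d .2 &&
python3 -m crank '[[[-0.0036,0.0008,0],[0,0,-5],-0.6]]'>/dev/null && python3 chk.py d .2 &&
python3 -m crank '[[[-0.0035,0.0011,0],[0,0,-5],-0.6]]'>/dev/null && python3 chk.py d .2 &&
python3 -m crank '[[[-0.0034,0.0014,0],[0,0,-5],-0.6]]'>/dev/null && python3 chk.py d .2 &&
python3 -m crank '[[[-0.0033,0.0017,0],[0,0,-5],-0.6]]'>/dev/null && python3 chk.py d .2 &&
python3 -m crank '[[[-0.0031,0.0020,0],[0,0,-5],-0.6]]'>/dev/null && python3 chk.py d .2 &&
python3 -m crank '[[[-0.0029,0.0022,0],[0,0,-5],-0.6]]'>/dev/null && python3 chk.py d .2 
```

```text
t=16.60 tcp=[0.5123, -0.1374, 0.092] yaw=-80.0 op=17.9 r=42.6 th=-78.1 F=[0.5, -0.0, -0.0] Mz=-0.027 rxF=0.021 TAU=-0.006 push50=-0.1
t=16.80 tcp=[0.5056, -0.138, 0.093] yaw=-85.0 op=17.6 r=42.3 th=-87.2 F=[0.8, 0.1, -1.0] Mz=0.002 rxF=0.032 TAU=0.035 push50=0.7
t=17.00 tcp=[0.4981, -0.1373, 0.0931] yaw=-95.2 op=17.4 r=41.9 th=-97.4 F=[1.1, 0.9, -0.4] Mz=0.025 rxF=0.042 TAU=0.068 push50=1.4
t=17.10 tcp=[0.4945, -0.1365, 0.0931] yaw=-100.2 op=17.5 r=41.8 th=-102.4 F=[1.3, 0.6, -1.5] Mz=-0.052 rxF=0.048 TAU=-0.003 push50=-0.1
t=17.20 tcp=[0.491, -0.1354, 0.0931] yaw=-105.2 op=17.2 r=41.6 th=-107.5 F=[0.7, 0.3, -0.5] Mz=-0.038 rxF=0.024 TAU=-0.013 push50=-0.3
t=17.30 tcp=[0.4876, -0.134, 0.0931] yaw=-110.2 op=17.5 r=41.5 th=-112.5 F=[0.6, 0.8, -0.2] Mz=-0.021 rxF=0.011 TAU=-0.010 push50=-0.2
t=17.40 tcp=[0.4843, -0.1323, 0.0931] yaw=-115.2 op=17.4 r=41.3 th=-117.7 F=[0.6, -0.4, 0.2] Mz=0.009 rxF=0.029 TAU=0.038 push50=0.8
t=17.50 tcp=[0.4812, -0.1303, 0.0931] yaw=-120.2 op=17.3 r=41.2 th=-122.9 F=[0.9, -1.2, -0.3] Mz=0.010 rxF=0.059 TAU=0.068 push50=1.4
t=17.60 tcp=[0.4782, -0.1281, 0.0931] yaw=-125.2 op=17.7 r=41.1 th=-127.9 F=[0.8, 0.5, 0.2] Mz=-0.029 rxF=0.014 TAU=-0.016 push50=-0.3
```

```bash

python3 -m crank '[[[-0.0027,0.0025,0],[0,0,-5],-0.6]]'>/dev/null && python3 chk.py d .2 &&
python3 -m crank '[[[-0.0025,0.0027,0],[0,0,-5],-0.6]]'>/dev/null && python3 chk.py d .2 &&
python3 -m crank '[[[-0.0022,0.0029,0],[0,0,-5],-0.6]]'>/dev/null && python3 chk.py d .2 &&
python3 -m crank '[[[-0.0020,0.0031,0],[0,0,-5],-0.6]]'>/dev/null && python3 chk.py d .2 &&
python3 -m crank '[[[-0.0010,0.0019,0],[0,0,-3],-0.6]]'>/dev/null && python3 chk.py d .2 &&
python3 -m crank '[[[-0.0009,0.0020,0],[0,0,-3],-0.6]]'>/dev/null && python3 chk.py d .2 &&
python3 -m crank '[[[-0.0008,0.0020,0],[0,0,-3],-0.6]]'>/dev/null && python3 chk.py d .2 &&
python3 -m crank '[[[-0.0007,0.0021,0],[0,0,-3],-0.6]]'>/dev/null && python3 chk.py d .2 &&
python3 -m crank '[[[-0.0006,0.0021,0],[0,0,-3],-0.6]]'>/dev/null && python3 chk.py d .2 &&
python3 -m crank '[[[-0.0005,0.0021,0],[0,0,-3],-0.6]]'>/dev/null && python3 chk.py d .2 
```

```text
t=17.70 tcp=[0.4755, -0.1256, 0.0931] yaw=-130.2 op=17.9 r=40.9 th=-133.1 F=[1.2, -1.0, -1.2] Mz=-0.006 rxF=0.062 TAU=0.055 push50=1.1
t=17.80 tcp=[0.4731, -0.1229, 0.0931] yaw=-135.2 op=17.5 r=40.8 th=-138.2 F=[1.2, -1.1, -1.5] Mz=0.008 rxF=0.065 TAU=0.073 push50=1.5
t=17.90 tcp=[0.4709, -0.12, 0.0931] yaw=-140.2 op=17.4 r=40.7 th=-143.3 F=[1.3, -1.9, -0.7] Mz=0.001 rxF=0.094 TAU=0.095 push50=1.9
t=18.00 tcp=[0.4689, -0.117, 0.0931] yaw=-145.2 op=17.6 r=40.6 th=-148.4 F=[1.1, -1.9, -1.9] Mz=0.024 rxF=0.090 TAU=0.114 push50=2.3
t=18.10 tcp=[0.4679, -0.1151, 0.0931] yaw=-148.1 op=17.8 r=40.5 th=-151.4 F=[1.3, -2.9, -2.0] Mz=0.071 rxF=0.130 TAU=0.201 push50=4.0
```

```bash

python3 -m crank '[[[-0.0010,0.0020,0],[0,0,-3],-0.6]]'>/dev/null && python3 chk.py d .28 &&
python3 -m crank '[[[-0.0009,0.0020,0],[0,0,-3],-0.6]]'>/dev/null && python3 chk.py d .28 &&
python3 -m crank '[[[-0.0008,0.0021,0],[0,0,-3],-0.6]]'>/dev/null && python3 chk.py d .28 &&
python3 -m crank '[[[-0.0007,0.0021,0],[0,0,-3],-0.6]]'>/dev/null && python3 chk.py d .28 &&
python3 -m crank '[[[-0.0006,0.0021,0],[0,0,-3],-0.6]]'>/dev/null && python3 chk.py d .28 
```

```text
t=18.20 tcp=[0.467, -0.1132, 0.093] yaw=-151.1 op=17.8 r=40.5 th=-154.4 F=[1.5, -3.1, -3.3] Mz=0.013 rxF=0.139 TAU=0.152 push50=3.0
t=18.30 tcp=[0.4661, -0.1112, 0.093] yaw=-154.1 op=17.6 r=40.5 th=-157.4 F=[2.1, -4.6, -3.8] Mz=0.023 rxF=0.205 TAU=0.229 push50=4.6
t=18.40 tcp=[0.4654, -0.1092, 0.093] yaw=-157.1 op=17.8 r=40.5 th=-160.5 F=[2.5, -5.0, -3.3] Mz=-0.002 rxF=0.225 TAU=0.223 push50=4.5
t=18.50 tcp=[0.4647, -0.1071, 0.0929] yaw=-160.1 op=17.9 r=40.4 th=-163.6 F=[3.3, -5.7, -4.3] Mz=0.056 rxF=0.260 TAU=0.316 push50=6.3
```

```bash

python3 -m crank '[[[-0.0005,0.0018,0],[0,0,-2.5],-0.6]]'>/dev/null && python3 chk.py d .36 &&
python3 -m crank '[[[-0.0004,0.0018,0],[0,0,-2.5],-0.6]]'>/dev/null && python3 chk.py d .36
```

```text
t=18.60 tcp=[0.4642, -0.1054, 0.093] yaw=-162.6 op=17.5 r=40.4 th=-166.2 F=[2.9, -5.9, -4.3] Mz=0.061 rxF=0.260 TAU=0.320 push50=6.4
t=18.70 tcp=[0.4638, -0.1037, 0.0929] yaw=-165.0 op=17.4 r=40.5 th=-168.7 F=[3.3, -5.4, -4.6] Mz=0.090 rxF=0.241 TAU=0.331 push50=6.6
```

```bash

python3 -m crank '[[[0.0004,-0.002,0],[0,0,0],-0.6],[[0.0004,-0.002,0.02],[0,0,0],-0.6],[[0,0,0.03],[0,0,0],-0.4],[[0,0,0.01],[0,0,0],-0.4]]'>/dev/null; python3 chk.py d
python3 -m crank '[[[0.0065,0.0203,0],[0,0,8.25],-0.4],[[0.0065,0.0203,0],[0,0,8.25],-0.4],[[0.0065,0.0203,0],[0,0,8.25],-0.4],[[0.0065,0.0203,0],[0,0,8.25],-0.4],[[0.0065,0.0203,0],[0,0,8.25],-0.4],[[0.0065,0.0203,0],[0,0,8.25],-0.4],[[0.0065,0.0203,0],[0,0,8.25],-0.4],[[0.0065,0.0203,0],[0,0,8.25],-0.4],[[0,0,0],[0,0,0],-0.4]]' >/dev/null; python3 chk.py a
python3 - <<'E'
from h import *
p,d=imaging.snapshot("scene"); u,v=proj("scene",[[.56,-.04,.1]])[0].astype(int)
cv2.imwrite("pics/s2.png",cv2.resize(p[v-60:v+60,u-80:u+80],None,fx=5,fy=5,interpolation=cv2.INTER_CUBIC))
E
python3 arc.py 79 -4 15
```

```text
t=19.10 tcp=[0.4654, -0.1073, 0.1553] yaw=-164.9 op=25.1 r=39.8 th=-163.0 F=[0.6, -0.2, 0.1] Mz=-0.027 rxF=0.015 TAU=-0.012 push50=-0.2
t=20.00 tcp=[0.5168, 0.0571, 0.1524] yaw=-98.6 op=26.4 r=43.6 th=80.5 F=[-0.5, 0.5, 0.2] Mz=-0.022 rxF=0.024 TAU=0.002 push50=0.0
(0.0029,-0.0007) (0.0028,-0.0009) (0.0027,-0.0011) (0.0027,-0.0012) (0.0026,-0.0014) (0.0025,-0.0016) (0.0023,-0.0018) (0.0022,-0.0019) (0.0021,-0.0021) (0.0019,-0.0022) (0.0018,-0.0023) (0.0016,-0.0025) (0.0014,-0.0026) (0.0012,-0.0027) (0.0011,-0.0027)
```

View pics/s2.png

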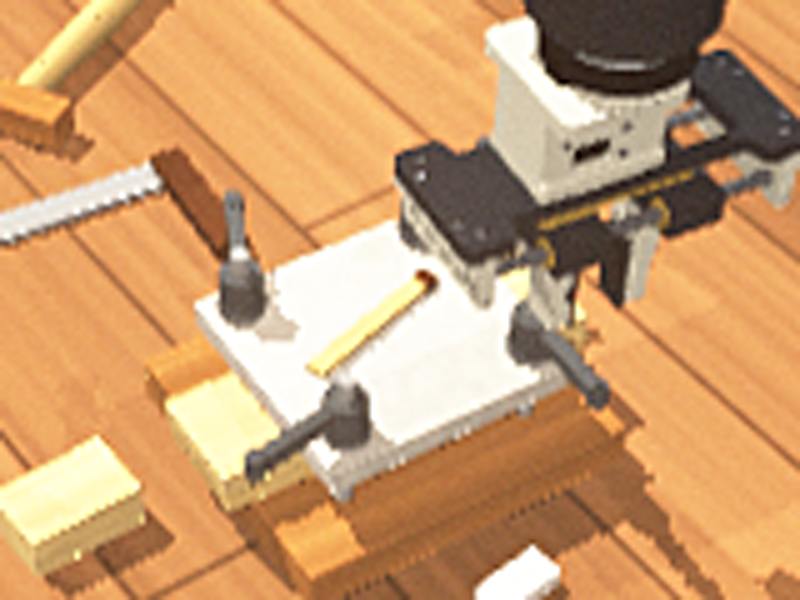

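Pencil and bench items are undisturbed, and the levers sit where I left them: a's tip at (595,390), b's at (255,465), c's at (235,200). Second pass now, starting with nut a.

```bash

python3 -m crank '[[[0,-0.0015,-0.025],[0,0,0],-0.4],[[0,0,-0.02],[0,0,0],-0.4],[[0,0,-0.010],[0,0,0],-0.5],[[0,0,-0.006],[0,0,0],-0.6],[[0,0,0],[0,0,0],-0.6]]'>/dev/null; python3 chk.py a .25 &&
python3 -m crank '[[[0.0029,-0.0006,0],[0,0,0],-0.6],[[0.0028,-0.0008,0],[0,0,-4],-0.6]]'>/dev/null && python3 chk.py a .6 &&
python3 -m crank '[[[0.0027,-0.0010,0],[0,0,-4],-0.6]]'>/dev/null && python3 chk.py a .6 &&
python3 -m crank '[[[0.0027,-0.0011,0],[0,0,-4],-0.6]]'>/dev/null && python3 chk.py a .6 &&
python3 -m crank '[[[0.0026,-0.0013,0],[0,0,-4],-0.6]]'>/dev/null && python3 chk.py a .6 &&
python3 -m crank '[[[0.0025,-0.0015,0],[0,0,-4],-0.6]]'>/dev/null && python3 chk.py a .6 &&
python3 -m crank '[[[0.0023,-0.0017,0],[0,0,-4],-0.6]]'>/dev/null && python3 chk.py a .6 
```

```text
t=20.55 tcp=[0.5157, 0.0533, 0.0908] yaw=-99.0 op=18.1 r=39.6 th=81.2 F=[0.8, 0.1, 0.9] Mz=-0.002 rxF=-0.031 TAU=-0.033 push50=-0.7
t=20.75 tcp=[0.5209, 0.0524, 0.0916] yaw=-103.0 op=17.7 r=39.9 th=73.5 F=[-7.3, 3.5, 3.8] Mz=0.031 rxF=0.321 TAU=0.352 push50=7.0
t=20.85 tcp=[0.5234, 0.0516, 0.0916] yaw=-107.2 op=17.1 r=40.0 th=69.8 F=[-8.3, 6.5, 2.5] Mz=0.040 rxF=0.402 TAU=0.442 push50=8.8
t=20.95 tcp=[0.5259, 0.0508, 0.0915] yaw=-111.2 op=17.6 r=40.1 th=66.0 F=[-7.7, 7.1, 2.7] Mz=-0.028 rxF=0.397 TAU=0.370 push50=7.4
t=21.05 tcp=[0.5285, 0.0497, 0.0914] yaw=-115.2 op=17.8 r=40.3 th=62.1 F=[-8.1, 8.9, 2.8] Mz=0.027 rxF=0.458 TAU=0.484 push50=9.7
t=21.15 tcp=[0.5309, 0.0484, 0.0914] yaw=-119.2 op=17.8 r=40.4 th=58.2 F=[-7.9, 9.7, 1.7] Mz=-0.009 rxF=0.477 TAU=0.469 push50=9.4
t=21.25 tcp=[0.5332, 0.047, 0.0913] yaw=-123.2 op=17.4 r=40.5 th=54.3 F=[-8.0, 10.5, 1.5] Mz=0.080 rxF=0.510 TAU=0.590 push50=11.8
```

```bash

python3 -m crank '[[[0.0022,-0.0018,0],[0,0,-4],-0.6]]'>/dev/null && python3 chk.py a .75 &&
python3 -m crank '[[[0.0021,-0.0019,0],[0,0,-4],-0.6]]'>/dev/null && python3 chk.py a .72 &&
python3 -m crank '[[[0.0019,-0.0020,0],[0,0,-4],-0.6]]'>/dev/null && python3 chk.py a .72 &&
python3 -m crank '[[[0.0018,-0.0022,0],[0,0,-4],-0.6]]'>/dev/null && python3 chk.py a .72
```

```text
t=21.35 tcp=[0.5355, 0.0455, 0.0913] yaw=-127.2 op=17.4 r=40.7 th=50.5 F=[-9.1, 13.2, 0.8] Mz=0.047 rxF=0.625 TAU=0.671 push50=13.4
t=21.45 tcp=[0.5376, 0.0438, 0.0912] yaw=-131.2 op=17.6 r=40.8 th=46.7 F=[-8.1, 13.6, 0.5] Mz=0.065 rxF=0.620 TAU=0.685 push50=13.7
t=21.55 tcp=[0.5395, 0.042, 0.0912] yaw=-135.2 op=17.6 r=40.9 th=43.0 F=[-8.0, 13.6, -0.0] Mz=0.101 rxF=0.632 TAU=0.733 push50=14.7
```

```bash

python3 -m crank '[[[0.0009,-0.0011,0],[0,0,-2],-0.6]]'>/dev/null ; python3 chk.py a
python3 -m crank '[[[-0.0016,0.0016,0],[0,0,0],-0.6],[[-0.0014,0.0014,0.02],[0,0,0],-0.6],[[0,0,0.03],[0,0,0],-0.4],[[0,0,0.01],[0,0,0],-0.4]]'>/dev/null; python3 chk.py a
python3 -m crank '[[[0.0095,-0.0261,0],[0,0,2.65],-0.4],[[0.0095,-0.0261,0],[0,0,2.65],-0.4],[[0.0095,-0.0261,0],[0,0,2.65],-0.4],[[0.0095,-0.0261,0],[0,0,2.65],-0.4],[[0.0095,-0.0261,0],[0,0,2.65],-0.4],[[0.0095,-0.0261,0],[0,0,2.65],-0.4],[[0.0095,-0.0261,0],[0,0,2.65],-0.4],[[0,0,0],[0,0,0],-0.4]]' >/dev/null; python3 chk.py c
python3 arc.py -117 -4 15
```

```text
t=21.65 tcp=[0.5407, 0.0408, 0.0912] yaw=-137.1 op=17.6 r=41.1 th=40.7 F=[-7.1, 13.4, -1.2] Mz=0.096 rxF=0.609 TAU=0.704 push50=14.1
t=22.05 tcp=[0.5405, 0.0423, 0.1548] yaw=-136.9 op=25.1 r=41.8 th=42.4 F=[-0.0, 0.0, 0.6] Mz=0.005 rxF=0.001 TAU=0.006 push50=0.1
t=22.85 tcp=[0.6059, -0.1436, 0.1512] yaw=-118.5 op=26.1 r=44.7 th=-112.9 F=[-1.2, 0.4, -0.3] Mz=-0.082 rxF=-0.055 TAU=-0.136 push50=-2.7
(-0.0026,0.0014) (-0.0025,0.0016) (-0.0023,0.0018) (-0.0022,0.0019) (-0.0021,0.0021) (-0.0019,0.0022) (-0.0018,0.0023) (-0.0016,0.0025) (-0.0014,0.0026) (-0.0012,0.0027) (-0.0011,0.0027) (-0.0009,0.0028) (-0.0007,0.0029) (-0.0005,0.0029) (-0.0003,0.0029)
```

```bash

python3 -m crank '[[[-0.0015,0.0025,-0.025],[0,0,0],-0.4],[[0,0,-0.02],[0,0,0],-0.4],[[0,0,-0.010],[0,0,0],-0.5],[[0,0,-0.004],[0,0,0],-0.6],[[0,0,0],[0,0,0],-0.6]]'>/dev/null; python3 chk.py c .25 &&
python3 -m crank '[[[-0.0026,0.0014,0],[0,0,0],-0.6],[[-0.0025,0.0016,0],[0,0,-4],-0.6]]'>/dev/null && python3 chk.py c .6 &&
python3 -m crank '[[[-0.0023,0.0018,0],[0,0,-4],-0.6]]'>/dev/null && python3 chk.py c .6 &&
python3 -m crank '[[[-0.0022,0.0019,0],[0,0,-4],-0.6]]'>/dev/null && python3 chk.py c .6 &&
python3 -m crank '[[[-0.0021,0.0021,0],[0,0,-4],-0.6]]'>/dev/null && python3 chk.py c .6 &&
python3 -m crank '[[[-0.0019,0.0022,0],[0,0,-4],-0.6]]'>/dev/null && python3 chk.py c .6 &&
python3 -m crank '[[[-0.0018,0.0023,0],[0,0,-4],-0.6]]'>/dev/null && python3 chk.py c .6 &&
python3 -m crank '[[[-0.0016,0.0025,0],[0,0,-4],-0.6]]'>/dev/null && python3 chk.py c .6 
```

```text
t=23.35 tcp=[0.6036, -0.1381, 0.0922] yaw=-118.4 op=18.1 r=40.8 th=-118.8 F=[-0.2, -0.0, 0.0] Mz=0.059 rxF=-0.008 TAU=0.051 push50=1.0
t=23.55 tcp=[0.6004, -0.1355, 0.0934] yaw=-122.4 op=17.4 r=40.2 th=-124.6 F=[7.1, -4.9, -5.5] Mz=0.047 rxF=0.346 TAU=0.393 push50=7.9
t=23.65 tcp=[0.5985, -0.1338, 0.0934] yaw=-126.5 op=17.7 r=40.1 th=-128.3 F=[8.9, -5.0, -6.7] Mz=0.038 rxF=0.403 TAU=0.441 push50=8.8
t=23.75 tcp=[0.5965, -0.132, 0.0934] yaw=-130.5 op=17.7 r=39.9 th=-132.2 F=[8.0, -5.7, -7.2] Mz=0.013 rxF=0.389 TAU=0.403 push50=8.1
t=23.85 tcp=[0.5946, -0.13, 0.0934] yaw=-134.5 op=17.5 r=39.8 th=-136.2 F=[9.3, -6.4, -8.9] Mz=0.048 rxF=0.441 TAU=0.489 push50=9.8
t=23.95 tcp=[0.5928, -0.1279, 0.0934] yaw=-138.5 op=17.7 r=39.7 th=-140.2 F=[8.9, -7.5, -9.1] Mz=0.129 rxF=0.455 TAU=0.584 push50=11.7
t=24.05 tcp=[0.5912, -0.1257, 0.0934] yaw=-142.5 op=17.4 r=39.7 th=-144.1 F=[9.8, -8.1, -8.9] Mz=0.064 rxF=0.489 TAU=0.553 push50=11.1
t=24.15 tcp=[0.5896, -0.1233, 0.0934] yaw=-146.5 op=17.5 r=39.6 th=-148.2 F=[10.0, -9.0, -9.6] Mz=0.171 rxF=0.513 TAU=0.684 push50=13.7
```

```bash

python3 -m crank '[[[-0.0014,0.0026,0],[0,0,-4],-0.6]]'>/dev/null && python3 chk.py c .76 &&
python3 -m crank '[[[-0.0012,0.0027,0],[0,0,-4],-0.6]]'>/dev/null && python3 chk.py c .76
```

```text
t=24.25 tcp=[0.5883, -0.1208, 0.0934] yaw=-150.5 op=17.9 r=39.6 th=-152.2 F=[10.2, -9.9, -9.3] Mz=0.154 rxF=0.535 TAU=0.689 push50=13.8
t=24.35 tcp=[0.5872, -0.1183, 0.0934] yaw=-154.5 op=17.4 r=39.5 th=-156.2 F=[12.0, -11.7, -11.5] Mz=0.102 rxF=0.614 TAU=0.716 push50=14.3
```

```bash

python3 -m crank '[[[0.0009,-0.002,0],[0,0,0],-0.6],[[0.0009,-0.002,0.02],[0,0,0],-0.6],[[0,0,0.03],[0,0,0],-0.4],[[0,0,0.01],[0,0,0],-0.4]]'>/dev/null; python3 chk.py c
python3 -m crank '[[[0.0133,0.0217,0],[0,0,-3.4],-0.4],[[0.0133,0.0217,0],[0,0,-3.4],-0.4],[[0.0133,0.0217,0],[0,0,-3.4],-0.4],[[0.0133,0.0217,0],[0,0,-3.4],-0.4],[[0.0133,0.0217,0],[0,0,-3.4],-0.4],[[0.0133,0.0217,0],[0,0,-3.4],-0.4],[[0,0,0],[0,0,0],-0.4]]' >/dev/null; python3 chk.py b
python3 arc.py 5 -4 15
```

```text
t=24.75 tcp=[0.5873, -0.1213, 0.156] yaw=-154.3 op=24.8 r=40.6 th=-152.3 F=[-0.1, -0.5, -0.3] Mz=0.034 rxF=0.016 TAU=0.050 push50=1.0
t=25.45 tcp=[0.6668, 0.0115, 0.1522] yaw=-174.8 op=26.2 r=37.6 th=6.1 F=[-1.1, -0.3, 0.1] Mz=0.063 rxF=-0.007 TAU=0.056 push50=1.1
(0.0002,-0.0029) (-0.0001,-0.0029) (-0.0003,-0.0029) (-0.0005,-0.0029) (-0.0007,-0.0029) (-0.0009,-0.0028) (-0.0011,-0.0027) (-0.0012,-0.0027) (-0.0014,-0.0026) (-0.0016,-0.0025) (-0.0018,-0.0023) (-0.0019,-0.0022) (-0.0021,-0.0021) (-0.0022,-0.0019) (-0.0023,-0.0018)
```

```bash

python3 -m crank '[[[0.0045,0,-0.025],[0,0,0],-0.4],[[0,0,-0.02],[0,0,0],-0.4],[[0,0,-0.010],[0,0,0],-0.5],[[0,0,-0.005],[0,0,0],-0.6],[[0,0,0],[0,0,0],-0.6]]'>/dev/null; python3 chk.py b .25 &&
python3 -m crank '[[[0.0002,-0.0029,0],[0,0,0],-0.6],[[-0.0001,-0.0029,0],[0,0,-4],-0.6]]'>/dev/null && python3 chk.py b .6 &&
python3 -m crank '[[[-0.0003,-0.0029,0],[0,0,-4],-0.6]]'>/dev/null && python3 chk.py b .6 &&
python3 -m crank '[[[-0.0005,-0.0029,0],[0,0,-4],-0.6]]'>/dev/null && python3 chk.py b .6 &&
python3 -m crank '[[[-0.0007,-0.0029,0],[0,0,-4],-0.6]]'>/dev/null && python3 chk.py b .6 &&
python3 -m crank '[[[-0.0009,-0.0028,0],[0,0,-4],-0.6]]'>/dev/null && python3 chk.py b .6 &&
python3 -m crank '[[[-0.0011,-0.0027,0],[0,0,-4],-0.6]]'>/dev/null && python3 chk.py b .6 &&
python3 -m crank '[[[-0.0012,-0.0027,0],[0,0,-4],-0.6]]'>/dev/null && python3 chk.py b .6 
```

```text
t=25.95 tcp=[0.6698, 0.0087, 0.0921] yaw=-174.8 op=18.2 r=40.4 th=1.8 F=[0.4, 0.2, -0.1] Mz=0.031 rxF=0.008 TAU=0.039 push50=0.8
t=26.15 tcp=[0.6704, 0.0044, 0.0927] yaw=-178.8 op=17.8 r=41.1 th=-4.3 F=[-0.4, 8.4, -2.3] Mz=0.060 rxF=0.342 TAU=0.402 push50=8.0
t=26.25 tcp=[0.6701, 0.0018, 0.0927] yaw=177.0 op=17.5 r=41.1 th=-7.9 F=[-0.6, 9.0, -3.3] Mz=0.025 rxF=0.361 TAU=0.386 push50=7.7
t=26.35 tcp=[0.6697, -0.0008, 0.0926] yaw=173.0 op=17.8 r=41.1 th=-11.6 F=[0.1, 9.1, -2.5] Mz=0.077 rxF=0.368 TAU=0.444 push50=8.9
t=26.45 tcp=[0.6691, -0.0034, 0.0925] yaw=169.0 op=17.4 r=41.1 th=-15.4 F=[-0.7, 11.0, -4.6] Mz=0.124 rxF=0.429 TAU=0.553 push50=11.1
t=26.55 tcp=[0.6683, -0.0059, 0.0925] yaw=165.1 op=17.4 r=41.1 th=-19.1 F=[-0.5, 11.6, -4.0] Mz=0.122 rxF=0.444 TAU=0.566 push50=11.3
t=26.65 tcp=[0.6673, -0.0084, 0.0924] yaw=161.1 op=17.6 r=41.1 th=-22.7 F=[1.2, 12.6, -5.2] Mz=0.089 rxF=0.499 TAU=0.588 push50=11.8
t=26.75 tcp=[0.6662, -0.0107, 0.0924] yaw=157.1 op=17.4 r=41.1 th=-26.4 F=[0.9, 14.1, -4.7] Mz=0.169 rxF=0.534 TAU=0.702 push50=14.0
```

```bash

python3 -m crank '[[[-0.0014,-0.0026,0],[0,0,-4],-0.6]]'>/dev/null && python3 chk.py b .74 && 
python3 -m crank '[[[-0.0008,-0.0012,0],[0,0,-2],-0.6]]'>/dev/null && python3 chk.py b
python3 -m crank '[[[0.0009,0.002,0],[0,0,0],-0.6],[[0.0009,0.002,0.02],[0,0,0],-0.6],[[0,0,0.03],[0,0,0],-0.4],[[0,0,0.01],[0,0,0],-0.4]]'>/dev/null; python3 chk.py d
```

```text
t=26.85 tcp=[0.6649, -0.0131, 0.0923] yaw=153.1 op=17.4 r=41.1 th=-30.1 F=[2.4, 14.9, -6.8] Mz=0.120 rxF=0.581 TAU=0.701 push50=14.0
t=26.95 tcp=[0.6641, -0.0146, 0.0922] yaw=151.1 op=17.8 r=41.1 th=-32.5 F=[2.2, 13.3, -6.1] Mz=0.131 rxF=0.510 TAU=0.641 push50=12.8
t=27.35 tcp=[0.667, -0.0137, 0.1565] yaw=151.2 op=25.1 r=182.9 th=26.6 F=[0.8, 0.6, 0.1] Mz=0.005 rxF=0.032 TAU=0.037 push50=0.7
```

```bash

python3 -m crank '[[[-0.0255,-0.0117,0],[0,0,5.5],-0.4],[[-0.0255,-0.0117,0],[0,0,5.5],-0.4],[[-0.0255,-0.0117,0],[0,0,5.5],-0.4],[[-0.0255,-0.0117,0],[0,0,5.5],-0.4],[[-0.0255,-0.0117,0],[0,0,5.5],-0.4],[[-0.0255,-0.0117,0],[0,0,5.5],-0.4],[[-0.0255,-0.0117,0],[0,0,5.5],-0.4],[[-0.0255,-0.0117,0],[0,0,5.5],-0.4],[[0,0,0],[0,0,0],-0.4]]' >/dev/null; python3 chk.py d
python3 arc.py -166 -4 15
```

```text
t=28.25 tcp=[0.4582, -0.1083, 0.1528] yaw=-164.7 op=26.3 r=47.0 th=-164.4 F=[0.3, -0.9, -0.3] Mz=-0.042 rxF=0.046 TAU=0.004 push50=0.1
(-0.0006,0.0029) (-0.0004,0.0029) (-0.0002,0.0029) (0.0000,0.0029) (0.0002,0.0029) (0.0004,0.0029) (0.0006,0.0029) (0.0008,0.0028) (0.0010,0.0028) (0.0012,0.0027) (0.0014,0.0026) (0.0016,0.0025) (0.0017,0.0024) (0.0019,0.0022) (0.0020,0.0021)
```

```bash

python3 -m crank '[[[0.0035,0.001,-0.025],[0,0,0],-0.4],[[0,0,-0.02],[0,0,0],-0.4],[[0,0,-0.010],[0,0,0],-0.5],[[0,0,-0.005],[0,0,0],-0.6],[[0,0,0],[0,0,0],-0.6]]'>/dev/null; python3 chk.py d .25 &&
python3 -m crank '[[[-0.0006,0.0029,0],[0,0,0],-0.6],[[-0.0004,0.0029,0],[0,0,-4],-0.6]]'>/dev/null && python3 chk.py d .6 &&
python3 -m crank '[[[-0.0002,0.0029,0],[0,0,-4],-0.6]]'>/dev/null && python3 chk.py d .6 &&
python3 -m crank '[[[0,0.0029,0],[0,0,-4],-0.6]]'>/dev/null && python3 chk.py d .6 &&
python3 -m crank '[[[0.0002,0.0029,0],[0,0,-4],-0.6]]'>/dev/null && python3 chk.py d .6 &&
python3 -m crank '[[[0.0004,0.0029,0],[0,0,-4],-0.6]]'>/dev/null && python3 chk.py d .6 &&
python3 -m crank '[[[0.0006,0.0029,0],[0,0,-4],-0.6]]'>/dev/null && python3 chk.py d .6 &&
python3 -m crank '[[[0.0008,0.0028,0],[0,0,-4],-0.6]]'>/dev/null && python3 chk.py d .6 
```

```text
t=28.75 tcp=[0.4646, -0.1061, 0.092] yaw=-164.8 op=18.0 r=40.3 th=-165.0 F=[-0.2, 0.2, 0.1] Mz=-0.013 rxF=-0.011 TAU=-0.024 push50=-0.5
t=28.95 tcp=[0.4641, -0.1006, 0.0928] yaw=-168.8 op=17.9 r=39.7 th=-173.0 F=[2.1, -6.5, -5.4] Mz=0.032 rxF=0.267 TAU=0.299 push50=6.0
t=29.05 tcp=[0.4639, -0.0978, 0.0927] yaw=-173.0 op=18.0 r=39.7 th=-177.0 F=[2.5, -7.0, -6.2] Mz=0.098 rxF=0.281 TAU=0.379 push50=7.6
t=29.15 tcp=[0.4638, -0.095, 0.0927] yaw=-177.0 op=17.5 r=39.7 th=178.9 F=[2.8, -7.1, -5.9] Mz=0.096 rxF=0.280 TAU=0.376 push50=7.5
t=29.25 tcp=[0.4639, -0.0922, 0.0926] yaw=179.0 op=17.5 r=39.8 th=175.0 F=[3.9, -9.4, -5.8] Mz=0.065 rxF=0.359 TAU=0.424 push50=8.5
t=29.35 tcp=[0.4642, -0.0895, 0.0926] yaw=175.0 op=17.8 r=39.8 th=171.0 F=[3.9, -10.1, -7.7] Mz=0.106 rxF=0.372 TAU=0.478 push50=9.6
t=29.45 tcp=[0.4646, -0.0867, 0.0925] yaw=171.0 op=17.6 r=39.9 th=167.0 F=[2.6, -10.9, -7.8] Mz=0.141 rxF=0.401 TAU=0.542 push50=10.8
t=29.55 tcp=[0.4653, -0.0841, 0.0925] yaw=167.0 op=17.8 r=40.0 th=163.1 F=[3.4, -13.7, -8.0] Mz=0.113 rxF=0.483 TAU=0.596 push50=11.9
```

```bash

python3 -m crank '[[[0.0010,0.0028,0],[0,0,-4],-0.6]]'>/dev/null && python3 chk.py d .73 &&
python3 -m crank '[[[0.0012,0.0027,0],[0,0,-4],-0.6]]'>/dev/null && python3 chk.py d .73 &&
python3 -m crank '[[[0.0007,0.0013,0],[0,0,-2],-0.6]]'>/dev/null && python3 chk.py d .73
python3 -m crank '[[[-0.0009,-0.002,0],[0,0,0],-0.6],[[-0.0009,-0.002,0.02],[0,0,0],-0.6],[[0,0,0.03],[0,0,0],-0.4],[[0,0,0.03],[0,0,0],-0.4],[[0,0,0.03],[0,0,0],-0.4],[[0,0,0.03],[0,0,0],-0.4],[[0,0,0.03],[0,0,0],-0.4],[[-0.01,-0.03,0.01],[0,0,0],-0.4],[[-0.01,-0.04,0],[0,0,0],-0.4],[[0,-0.04,0],[0,0,0],-0.4],[[0,-0.04,0],[0,0,0],-0.4],[[0,0,0],[0,0,0],-0.4]]'>/dev/null; python3 chk.py d
python3 - <<'E'
from h import *
p,d=imaging.snapshot("scene"); u,v=proj("scene",[[.56,-.04,.1]])[0].astype(int)
a=cv2.resize(p[v-60:v+60,u-60:u+60],(400,400),interpolation=cv2.INTER_CUBIC)
p,d=imaging.snapshot("top")
cv2.imwrite("pics/end.png",np.hstack([a,ortho("top",p,[.5653,-.0451],.108)]))
E
```

```text
t=29.65 tcp=[0.4661, -0.0815, 0.0924] yaw=163.0 op=17.5 r=40.0 th=159.2 F=[2.7, -13.4, -8.4] Mz=0.110 rxF=0.462 TAU=0.572 push50=11.4
t=29.75 tcp=[0.4671, -0.079, 0.0923] yaw=159.0 op=17.6 r=40.0 th=155.3 F=[3.1, -15.5, -8.2] Mz=0.175 rxF=0.512 TAU=0.688 push50=13.8
t=29.85 tcp=[0.4677, -0.0775, 0.0923] yaw=157.0 op=17.7 r=40.2 th=153.0 F=[2.6, -12.2, -5.5] Mz=0.202 rxF=0.389 TAU=0.591 push50=11.8
t=31.05 tcp=[0.4461, -0.2334, 0.2727] yaw=157.0 op=27.0 r=149.2 th=-112.6 F=[0.2, 0.9, -0.3] Mz=0.001 rxF=-0.028 TAU=-0.027 push50=-0.5
```

View pics/end.png

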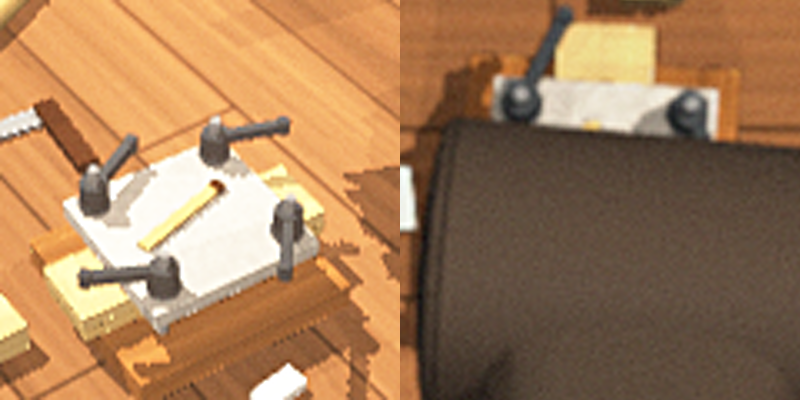

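The scene view shows all four levers turned inward or along the edges, and the pencil, eraser, square and offcut in place. The last d reading came on a half-speed row and was a bit low (11.8 N). Since d is the final nut anyway, I'll re-check it at steady speed with a few more degrees.

```bash

python3 -m crank '[[[0,0.04,0],[0,0,0],-0.4],[[0,0.04,0],[0,0,0],-0.4],[[0.01,0.04,0],[0,0,0],-0.4],[[0.01,0.03,-0.01],[0,0,0],-0.4],[[0,0,-0.04],[0,0,0],-0.4],[[0,0,-0.04],[0,0,0],-0.4],[[0,0,0],[0,0,0],-0.4]]'>/dev/null; python3 chk.py d
python3 -m crank '[[[0,0,-0.04],[0,0,0],-0.4],[[0,0,-0.03],[0,0,0],-0.4],[[0,0,-0.015],[0,0,0],-0.5],[[0,0,-0.005],[0,0,0],-0.6],[[0,0,0],[0,0,0],-0.6]]'>/dev/null; python3 chk.py d
python3 arc.py 157 -4 6
```

```text
t=31.85 tcp=[0.463, -0.079, 0.1783] yaw=157.3 op=26.2 r=43.8 th=157.5 F=[0.2, -0.5, 1.2] Mz=0.020 rxF=0.018 TAU=0.038 push50=0.8
t=32.35 tcp=[0.4672, -0.0798, 0.0932] yaw=157.2 op=18.1 r=39.6 th=156.4 F=[0.1, 1.1, 0.1] Mz=0.050 rxF=-0.042 TAU=0.008 push50=0.2
(0.0012,0.0027) (0.0014,0.0026) (0.0016,0.0025) (0.0018,0.0023) (0.0019,0.0022) (0.0021,0.0021)
```

```bash

python3 -m crank '[[[0.0010,0.0023,0],[0,0,0],-0.6],[[0.0012,0.0026,0],[0,0,-2],-0.6]]'>/dev/null ; python3 chk.py d .73 &&
python3 -m crank '[[[0.0014,0.0026,0],[0,0,-4],-0.6]]'>/dev/null; python3 chk.py d
```

```text
t=32.55 tcp=[0.4687, -0.0765, 0.0936] yaw=155.2 op=17.6 r=39.7 th=151.1 F=[0.5, -14.8, -0.9] Mz=0.142 rxF=0.506 TAU=0.648 push50=13.0
t=32.65 tcp=[0.4699, -0.0745, 0.0936] yaw=151.2 op=17.6 r=39.7 th=147.7 F=[0.8, -17.3, -1.1] Mz=0.173 rxF=0.564 TAU=0.738 push50=14.8
```

Nut d now reads about 14.3 N at steady speed, so I'll retreat, let it settle and hand in.

```bash

python3 -m crank '[[[-0.0009,-0.002,0],[0,0,0],-0.6],[[-0.0009,-0.002,0.02],[0,0,0],-0.6],[[0,0,0.03],[0,0,0],-0.4],[[0,0,0.03],[0,0,0],-0.4],[[0,0,0.03],[0,0,0],-0.4],[[0,0,0.03],[0,0,0],-0.4],[[0,0,0.02],[0,0,0],-0.4],[[0,0,0],[0,0,0],-0.4],[[0,0,0],[0,0,0],-0.4]]'>/dev/null; python3 chk.py d
python3 -c "
from plant import close_job; print(close_job())"
```

```text
t=33.55 tcp=[0.4684, -0.0764, 0.2533] yaw=151.2 op=26.1 r=40.0 th=151.2 F=[0.4, -0.1, -1.0] Mz=-0.008 rxF=-0.005 TAU=-0.012 push50=-0.2
the job is handed in; nothing more can be done
None
```

All four nuts were tightened crosswise (a, c, b, d) in two passes, to an estimated 7 N and then 14 N (noisy readings, 6.6–8.0 and 12.8–14.8 N at the stops). I re-entered nut d once at the end after it read low (11.8 N), the pencil and bench items looked untouched in the last picture before that re-entry, and the job was handed in at 33.6 s.

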